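# Start the mini centrifuge: mains on, lid down, rocker to run

### The arm

A 6-joint arm with a two-finger parallel gripper is mounted at the origin on a cart in front of the work surface, level with it; the furniture and walls round the work are solid. World frame = base frame: x ahead of the robot, y to its left, z up, the work surface at z = 0. Lengths are in m, angles in rad, forces in N, time in s.
With the tool pointing down it reaches from about 0.35 to 0.975 m from the base axis. Payload 4.9 kg.
Tool frame: the origin (TCP) lies midway between the tips of the shut fingers; the grasp point (between the pads) lies 19 mm behind it; x points along the fingers, z is the direction in which the jaws open and shut, and the axes are right-handed (so a half turn about x gives the same grasp; the last joint's range is limited). The gripper opens to 85 mm and grips with 20 to 120 N. Pads are 22 mm wide; open, the fingers measure 114 mm over their backs; the gripper's body (76 mm by 85 mm) begins 54 mm behind the grasp point. The pads swing forward as they close: fully open they stand 13 mm farther back than shut.
Start: joints at [1.112, 0.053, 1.613, -0, 1.476, -0.119], TCP at [0.208, 0.589, 0.231] pointing down, gripper open.
Joint ranges: [-3.01, 3.01], [-1.01, 2.22], [0.06, 2.58], [-1.02, 4.17], [0.09, 2.62], [-3.14, 3.14]. Speed limits (rad/s): [2.57, 2.57, 3.14, 3.14, 3.14, 3.14].

### API

Orientations are given as a unit quaternion [w, x, y, z].
In Python, from plant import state, cams, workorder, nets gives the robot as it stands.
- The arm moves only by the tool play_rows, never from a script. Its argument "motion" is a list of rows, each a list of 3 entries, a list of its own where there are three numbers: the closure, from -1 (fully open) to 1 (shut), then the shift along the world's x, y, z in m, then the turn about the world's z in rad. A call has 1 to 5 rows; each row is the pose to reach, as a shift and turn from the pose commanded when the call began; what a row does not reach only later rows make up. A row lasts 1/10 s, in which the tool goes at most 50 mm and 8.59 degrees, less where a joint would pass 70% of its speed; a pose out of reach is approached as far as the arm can. A call with a gripper value outside its range is refused whole. The fingers move at their own pace and stop on an object; the grip force is fixed at half the most. Time passes only in rows, so rows that repeat a pose let the fingers close. It gives the time, the measured TCP pose, the force and the opening at its end, in the units of the state.
- state(): the state, without advancing time (a new reading comes with each control period).
- cams.grab_frame(name): name is "scene" or "top" or "wrist"; returns (picture, depth): 420x560x3 uint8, red, green, blue; 420x560 float32, m along the optical axis (not along the pixel's ray), 0 where there is no reading.
- cams.camera_info(name): a dict with "K" (3x3 intrinsics, pixels), "rvec" (rotation vector, rad) and "tvec" (3), from world to camera coordinates, as OpenCV has them. Camera axes: x right, y down, z forward; pixel columns grow to the right and rows downward; lengths in m; the calibration is good to about 2 mm. A picture is of the moment at which its call begins: read the wrist's pose just before it. camera_info takes no time and is no camera call; for the wrist camera it gives the pose at the moment of the call.
- workorder.job_done(): hands the job in, once; it reports no verdict.
Trained networks look in the newest picture that a camera, given by its name, has taken for a name from the list of things; names that differ only in an ending like _2 or _b are one class to them, and where a whole thing is asked for, a point or a joint stands for the part that bears it (a point fixed in the world has none). Each returns a list of dicts, best first, with "score" (0 to 1); they miss things now and then, are a little off and sometimes report something else, mostly with a low value. They report only what shows in the picture. A call takes as long as a camera call.
- nets.recognise(camera, target): "at" ([x, y, z] in m, in world coordinates, good to about 4 mm: the middle of the surface that is visible of it).
- nets.landmark_of(camera, target): "at" ([x, y, z] in m, in world coordinates, good to about 4 mm: a listed point, or the origin of a listed thing).
The state is a dict: "time": time; "joint_pos": joint angles; "joint_vel": joint speeds; "joint_efforts": joint torques, N m; "tool_pos": TCP position; "tool_rot": TCP orientation; "contact_force": force on the tool from outside, world axes, zero at the start; "ft_torque": the same for the moment, N m; "gripper_width": opening from 0.0 (shut) to 1.0 (fully open).
Only numpy, scipy, OpenCV 4.12 (cv2) and the standard library are available. Lean on these libraries where they do the work, as an engineer would, in place of code of your own. Each camera call takes 0.05 s, during which the arm holds its last target.

### The job

Start the mini centrifuge using only presses and pushes of the fingertips, in this order: first press down the raised half of the switch on the power strip lying beside it, so that the mains is on while the lid is still open and the rotor is seen to stand still; then push the centrifuge's open lid all the way shut; and only then press in the upper half of the rocker switch on the centrifuge's front, so that it runs. Both the centrifuge and the strip stand loose: leave them where they stand, pick nothing up, and leave the other things on the bench alone.

Things in the scene. Friction and masses are not known exactly. Their poses are not given: they have to be found in the camera images.
- mini_centrifuge: Mini centrifuge, 146 x 136 x 99 mm (x, y, z) with its lid shut, 1.2 kg, standing loose on rubber feet. Origin: centre of its underside, on the bench. x points from its front to its back, y to its left, z up. The round base is 67 mm high; its clear domed lid, 125 mm across and 30 mm high, is hinged at the back. Its front (-x side, with the rocker) looks roughly to the robot.
- lid_hinge (a point): Middle of the lid's hinge axis at the back of the centrifuge, 65 mm behind its centre and 70 mm above the bench; the axis runs level along the centrifuge's y.
- lid_tab (a point): Outer face of the small tab (20 mm wide, 10 mm long, 3.5 mm thick) at the middle of the lid's free edge, 133 mm from the hinge axis; moves with the lid. x: away from the free edge towards the hinge, z: out of the lid's outer face. With the lid shut it is the front end, 72 mm above the bench.
- lid_top (a point): Crown of the domed lid's outer face, 71 mm from the hinge axis; moves with the lid, z pointing out of the outer face. With the lid shut it is 99 mm above the bench; the dome is 96 mm high 30 mm out from the crown, 85 mm at 53 mm out and 70 mm at its rim, 63 mm out.
- mini_centrifuge_lid (a joint): Angle of the lid: 0 = shut, grows as it opens, 1.48 at its stop. The hinge is stiff: the lid stays at any angle and about 1 N at its free edge moves it.
- rocker_upper (a point): Middle of the upper half of the rocker switch on the front of the centrifuge, 73 mm in front of its centre, 30 mm above the bench. The rocker is 16 mm wide and 14 mm high (19 to 33 mm above the bench), stands 4 mm proud of the front and pivots about a level axis across its middle, at 26 mm.
- mini_centrifuge_switch (a joint): Rocker on the centrifuge's front: +0.14 = off (lower half in), -0.14 = run (upper half in). No spring: it stays where it is put, even half-way, and moves at about 2 N.
- bench_strip: White three-socket power strip beside the centrifuge, 54 x 203 x 42 mm (x, y, z), 0.6 kg, loose. Origin on the bench under its middle; y runs along it from the switch end (-y, towards the robot; switch 61 mm from the origin) to the far end, where the centrifuge's black power adapter (42 x 50 mm, top 75 mm above the bench) is plugged in.
- strip_raised (a point): Top of the half of the strip's switch that is raised (47 mm above the bench) when off, 6.5 mm off the strip's centre line, on its -x side. The rocker is 12 mm along the strip and 24 mm across it; the strip round it is 42 mm high. Press its outer part, 4 to 12 mm off the centre line: a fingertip bearing on both halves leaves it half-way.
- strip_pivot (a point): Middle of the strip's switch, on the strip's centre line, 42 mm above the bench. x points across the strip, from the half that is raised when off to the other half.
- bench_strip_switch (a joint): Strip's rocker: 0 = off, 0.35 = on (the half that was raised is down). No spring: it stays where it is put, even half-way, and moves at 2 to 4 N.
- vial_rack: Bystander: white vial rack, 96 x 224 x 56 mm, left of the work, loose. Origin under its middle.
- beaker_50: Bystander: small beaker, 46 mm across, 59 mm high, behind the work, loose. Origin under its middle.
- marker_black: Bystander: marker lying in front of the work, 128 mm long, 16 mm thick, loose. Origin under its middle.
- label_tape: Bystander: roll of tape, 100 mm across, 25 mm high, lying right of the work, loose. Origin under its middle.

How it is judged:
On the way, in this order (a step that is already met when the one before it is completed fails the run):
1. the strip's switch is on, with the lid still open and the centrifuge's rocker off (value of joint bench_strip_switch above 0.26 rad and value of joint mini_centrifuge_lid above 0.4 rad and value of joint mini_centrifuge_switch above 0.05 rad), for 0.2 s.
2. the lid is fully shut, with the rocker still off (value of joint mini_centrifuge_lid below 0.04 rad and value of joint mini_centrifuge_switch above 0.05 rad), for 0.2 s.
3. the centrifuge's rocker is at run (value of joint mini_centrifuge_switch below -0.08 rad), for 0.2 s.
At the end, for the whole second after the job is handed in: The strip's switch is on (above 0.26 rad), the lid is shut (within 0.04 rad, about 5 mm at its free edge), the rocker is at run (below -0.08 rad); centrifuge and strip stand flat, at rest and within 30 mm of where they stood (value of joint bench_strip_switch above 0.26 rad and value of joint mini_centrifuge_lid below 0.04 rad and value of joint mini_centrifuge_switch below -0.08 rad and distance of each of mini_centrifuge, bench_strip from where it was at the start of the episode below 0.03 m and angle between each of mini_centrifuge, bench_strip's own z axis and vertical below 0.05 rad and linear speed of each of mini_centrifuge, bench_strip below 0.02 m/s); the robot touches nothing.
It fails at once if the rocker is set to run while the lid is open (value of joint mini_centrifuge_switch below -0.05 rad and value of joint mini_centrifuge_lid above 0.08 rad).
It fails at once if the centrifuge is lifted, tipped or pushed away (over 40 mm) (height (world z) of mini_centrifuge above 0.02 m or angle between mini_centrifuge's own z axis and vertical above 0.2 rad or distance of mini_centrifuge from where it was at the start of the episode above 0.04 m).
It fails at once if the strip is lifted, tipped or pushed away (over 40 mm) (height (world z) of bench_strip above 0.02 m or angle between bench_strip's own z axis and vertical above 0.2 rad or distance of bench_strip from where it was at the start of the episode above 0.04 m).
It fails at once if a bystander (rack, beaker, marker, tape) is moved over 30 mm (distance of any of vial_rack, beaker_50, marker_black, label_tape from where it was at the start of the episode above 0.03 m).
It also fails if it takes over 61 s, if anything falls off the work surface, if the arm or the gripper's body presses on something with over 40 N, if the wrist force passes 120 N, or if a joint passes its speed limit or range.

## Working session

There is one attempt and no reset: what is moved stays moved. The work goes in short steps, Python scripts to look and compute and a tool call to move; the robot and the scene stay as the last step left them, time stands still between calls to the robot, and variables do not carry over. Pictures are saved under pics/ and viewed, and the job is handed in when it is done.

Besides the shell and the picture viewer there is one more tool, called after "Emit:" by a JSON object that holds its "method" and its "body", one argument or row to a line. play_rows: Moves the arm, as the interface text tells. Its arguments: {"type":"object","properties":{"motion":{"type":"array","items":{"type":"array"}}},"required":["motion"]}

```bash
mkdir -p pics; ls
python3 - <<'E'
from plant import state,cams,nets
import cv2,numpy as np
print(state())
for c in ["scene","top"]:
    p,d=cams.grab_frame(c); cv2.imwrite(f"pics/{c}0.png",p[:,:,::-1])
    for t in ["mini_centrifuge","lid_hinge","lid_tab","lid_top","rocker_upper","bench_strip","strip_raised","strip_pivot","vial_rack","beaker_50","marker_black","label_tape"]:
        r=nets.landmark_of(c,t)
        print(c,t,[(np.round(x["at"],3).tolist(),round(x["score"],2)) for x in r[:2]])
E
```

```text
pics
{'time': 0.0, 'joint_pos': array([ 1.11195768e+00,  5.33591140e-02,  1.61426417e+00, -3.19613781e-05,
        1.47601441e+00, -1.18986853e-01]), 'joint_vel': array([ 1.00189357e-03,  5.16653838e-06, -4.67746947e-04, -3.39283440e-03,
       -6.18836536e-04,  8.49146830e-04]), 'joint_efforts': array([ 2.06565608e-03, -3.93680763e+01, -3.70181572e+01, -1.03229474e-04,
        6.96208430e-03, -1.53163404e-05]), 'tool_pos': array([0.20806795, 0.58869688, 0.23007945]), 'tool_rot': array([ 0.576722  , -0.40859896,  0.57798276,  0.40789037]), 'contact_force': array([-0.33622027, -0.55461576, -0.65017214]), 'ft_torque': array([0.01511233, 0.04511863, 0.00898781]), 'gripper_width': 1.0022654645003422}
scene mini_centrifuge [([0.611, 0.12, 0.001], 0.9)]
scene lid_hinge [([0.676, 0.133, 0.071], 0.57)]
scene lid_tab [([0.605, 0.115, 0.18], 0.69)]
scene lid_top [([0.66, 0.133, 0.14], 0.69)]
scene rocker_upper []
scene bench_strip []
scene strip_raised [([0.512, -0.087, 0.037], 0.42)]
scene strip_pivot [([0.514, -0.089, 0.043], 0.68)]
scene vial_rack [([0.575, 0.355, 0.002], 0.76)]
scene beaker_50 [([0.761, 0.036, -0.002], 0.6), ([0.603, 0.116, 0.179], 0.55)]
scene marker_black [([0.516, -0.092, 0.041], 0.64), ([0.374, -0.007, -0.003], 0.63)]
scene label_tape [([0.62, -0.369, 0.001], 0.75)]
top mini_centrifuge [([0.61, 0.121, -0.001], 0.91)]
top lid_hinge []
top lid_tab [([0.603, 0.123, 0.175], 0.65)]
top lid_top [([0.663, 0.134, 0.138], 0.6), ([0.512, -0.095, 0.039], 0.6)]
top rocker_upper []
top bench_strip [([0.578, -0.089, 0.001], 0.83)]
top strip_raised [([0.514, -0.087, 0.035], 0.58)]
top strip_pivot [([0.515, -0.094, 0.044], 0.95)]
top vial_rack [([0.571, 0.352, 0.005], 0.65), ([0.37, -0.008, -0.0], 0.57)]
top beaker_50 [([0.761, 0.035, 0.001], 0.53)]
top marker_black [([0.375, -0.01, 0.002], 0.76)]
top label_tape [([0.622, -0.367, 0.002], 0.91)]
```

View pics/scene0.png

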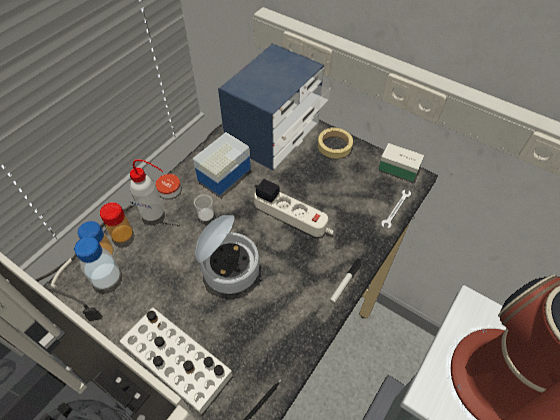

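View pics/top0.png

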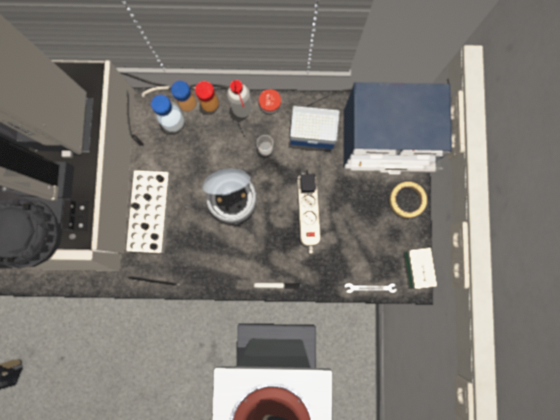

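The pictures match the net results: the lid is open, the red strip switch is at about (316,217) in the scene view and (311,235) in the top view, and the centrifuge is at about (231,197) in the top view. Next I'll measure the switch and the yaw angles more finely.

```bash
cat > h.py <<'E'
import numpy as np,cv2
from plant import state,cams,nets
def pix2w(cam,uv,d,info=None):
    i=info or cams.camera_info(cam);K=np.array(i["K"]);R=cv2.Rodrigues(np.array(i["rvec"],float))[0];t=np.array(i["tvec"]).ravel()
    uv=np.atleast_2d(uv).astype(float);d=np.atleast_1d(d)
    c=np.c_[(uv[:,0]-K[0,2])/K[0,0]*d,(uv[:,1]-K[1,2])/K[1,1]*d,d]
    return (c-t)@R
def cloud(cam,info=None):
    p,d=cams.grab_frame(cam);v,u=np.nonzero(d>0)
    return p,d,pix2w(cam,np.c_[u,v],d[v,u],info),p[v,u]
def rot():
    q=state()["tool_rot"];from scipy.spatial.transform import Rotation as R
    return R.from_quat([q[1],q[2],q[3],q[0]]).as_matrix()
E
python3 - <<'E'
from h import *
np.set_printoptions(precision=4,suppress=True)
print(rot())
for c in ["top","scene"]:
    p,d,W,C=cloud(c);C=C.astype(int)
    i=cams.camera_info(c);print(c,i["K"][0][0])
    m=(abs(W[:,0]-.515)<.04)&(abs(W[:,1]+.09)<.05)&(W[:,2]>.025)
    r=m&(C[:,0]>110)&(C[:,1]<0.5*C[:,0])
    print("red",r.sum(),W[r].mean(0),W[r].min(0),W[r].max(0))
    s=(W[:,0]>.45)&(W[:,0]<.62)&(abs(W[:,1]+.09)<.06)&(W[:,2]>.03)&(W[:,2]<.055)
    P=W[s]; rr=cv2.minAreaRect(P[:,:2].astype(np.float32)*1000);print("strip",rr,P[:,2].mean())
    a=np.polyfit(P[:,0],P[:,1],1);print("slope",a[0])
    L=(abs(W[:,0]-.64)<.08)&(abs(W[:,1]-.13)<.09)&(W[:,2]>.11);P=W[L];print("lid",P.min(0),P.max(0),P[P[:,2].argmax()])
    v=P[P[:,2]>P[:,2].max()-.006];print(v.mean(0))
    u,_,_=[0,0,0]
    for t in ["strip_raised","strip_pivot","mini_centrifuge","lid_hinge","lid_tab","bench_strip"]:
        for x in nets.landmark_of(c,t)[:1]: print(t,np.round(x["at"],4),x["score"])
E
```

```text
[[ 0.     -0.9428  0.3333]
 [-0.      0.3333  0.9428]
 [-1.     -0.     -0.    ]]
top 439.3553148971504
red 13 [ 0.514  -0.0988  0.043 ] [ 0.5111 -0.1034  0.0387] [ 0.5169 -0.0924  0.0472]
strip ((553.2027587890625, -91.72343444824219), (133.70021057128906, 51.54533386230469), 3.965198278427124) 0.04206664520892231
slope 0.06782238030257062
lid [0.5961 0.0676 0.1108] [0.676  0.1886 0.1848] [0.5982 0.116  0.1848]
[0.6007 0.1204 0.1814]
strip_raised [ 0.5167 -0.0837  0.0383] 0.54
strip_pivot [ 0.513  -0.0951  0.0421] 0.71
mini_centrifuge [0.6097 0.1256 0.0001] 0.79
lid_tab [0.6052 0.1199 0.1789] 0.72
bench_strip [ 0.6232 -0.3641 -0.0007] 0.6
scene 448.8225360517356
red 20 [ 0.515  -0.0962  0.0429] [ 0.5104 -0.1047  0.0405] [ 0.5199 -0.0835  0.0471]
strip ((552.8440551757812, -91.39973449707031), (136.4922332763672, 55.786800384521484), 2.974257707595825) 0.039572804235587095
slope 0.059687729069401584
lid [0.5951 0.0728 0.1102] [0.6739 0.1904 0.1819] [0.5978 0.1214 0.1819]
[0.5993 0.1217 0.1792]
strip_raised [ 0.5141 -0.0883  0.0353] 0.52
strip_pivot [ 0.5142 -0.0914  0.0428] 0.62
mini_centrifuge [ 0.5742 -0.0893 -0.0027] 0.73
lid_hinge [0.6729 0.1355 0.0701] 0.81
lid_tab [0.6    0.1163 0.1788] 0.8
bench_strip [ 0.5735 -0.0876  0.0019] 0.61
```

Emit:
{"method": "play_rows", "body": {
  "motion": [
    [1,[0.02,-0.044,0],-0.08],
    [1,[0.04,-0.088,0],-0.16],
    [1,[0.06,-0.132,0],-0.24],
    [1,[0.08,-0.176,0],-0.32],
    [1,[0.1,-0.22,0],-0.39]
  ]
}}

```text
time: 2.5
tool_pos: [0.3087, 0.3676, 0.2314]
tool_rot: [0.646, -0.288, 0.646, 0.288]
contact_force: [1.2, 0.3, -0.4]
gripper_width: 0.144
```

Emit:
{"method": "play_rows", "body": {
  "motion": [
    [1,[0.02,-0.044,0],-0.08],
    [1,[0.04,-0.088,0],-0.16],
    [1,[0.06,-0.132,0],-0.24],
    [1,[0.08,-0.176,0],-0.32],
    [1,[0.1,-0.22,0],-0.39]
  ]
}}

```text
time: 3.0
tool_pos: [0.4088, 0.1474, 0.2317]
tool_rot: [0.69, -0.157, 0.689, 0.157]
contact_force: [1.3, 0.8, -0.6]
gripper_width: 0.001
```

Emit:
{"method": "play_rows", "body": {
  "motion": [
    [1,[0.02,-0.044,0],-0.08],
    [1,[0.04,-0.088,0],-0.16],
    [1,[0.06,-0.132,0],-0.24],
    [1,[0.08,-0.176,0],-0.32],
    [1,[0.09,-0.227,-0.03],-0.39]
  ]
}}

```text
time: 3.5
tool_pos: [0.5, -0.0722, 0.2104]
tool_rot: [0.71, -0.021, 0.704, 0.019]
contact_force: [1.1, 0.4, -0.0]
gripper_width: -0.001
```

Run:
```python
from h import *
np.set_printoptions(precision=4,suppress=True)
s=state();print(s["time"],s["tool_pos"]);print(rot())
i=cams.camera_info("wrist")
p,d,W,C=cloud("wrist",i);C=C.astype(int)
cv2.imwrite("pics/w1.png",p[:,:,::-1])
r=(C[:,0]>110)&(C[:,1]<0.5*C[:,0])&(W[:,2]>.03)&(W[:,2]<.06)&(abs(W[:,0]-.515)<.05)
if r.sum(): print("red",r.sum(),W[r].mean(0),W[r].min(0),W[r].max(0))
P=W[r]
for y0 in np.arange(-.12,-.06,.003):
    q=P[(P[:,1]>=y0)&(P[:,1]<y0+.003)]
    if len(q): print(round(y0,3),len(q),q[:,2].mean(),q[:,2].max())
for t in ["strip_raised","strip_pivot"]:
    for x in nets.landmark_of("wrist",t)[:2]: print(t,np.round(x["at"],4),x["score"])
```

```text
3.5 [ 0.5    -0.0722  0.2104]
[[ 0.0087 -0.0573  0.9983]
 [-0.0024  0.9984  0.0574]
 [-1.     -0.0029  0.0085]]
red 245 [ 0.5154 -0.0974  0.0439] [ 0.5089 -0.108   0.0417] [ 0.5219 -0.0861  0.0484]
-0.108 31 0.043173682496310775 0.04471515953610884
-0.105 36 0.043088691106295346 0.044724132656889924
-0.102 41 0.04332575950373491 0.044743592253609785
-0.099 43 0.04324163370698704 0.044758973070431855
-0.096 27 0.043581439456884204 0.045404228483750406
-0.093 22 0.04471556141460808 0.04626491434411373
-0.09 32 0.0458788908286167 0.04841810632434808
-0.087 13 0.04627977370886484 0.04706787250456942
strip_raised [ 0.5125 -0.0908  0.0326] 0.91
strip_pivot [ 0.515  -0.0948  0.037 ] 0.55
```

View pics/w1.png

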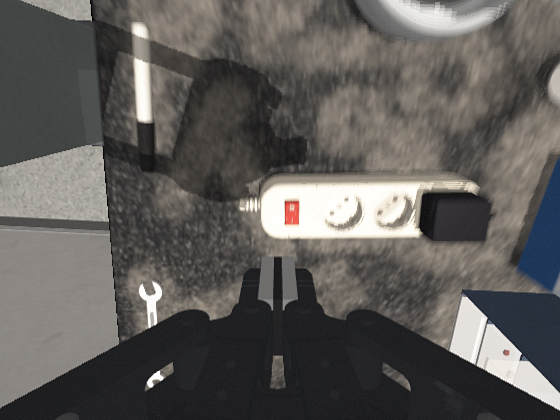

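The wrist view shows the red switch at about (292,212). It measures x 0.5155 and y −0.108 to −0.086, and the +y half is higher, as it should be. I'll descend above its outer half.

Emit:
{"method": "play_rows", "body": {
  "motion": [
    [1,[0.017,-0.003,-0.045],0],
    [1,[0.017,-0.003,-0.09],0],
    [1,[0.017,-0.003,-0.135],0],
    [1,[0.017,-0.003,-0.14],0],
    [1,[0.017,-0.003,-0.14],0]
  ]
}}

```text
time: 4.15
tool_pos: [0.5131, -0.0712, 0.0661]
tool_rot: [0.706, -0.022, 0.707, 0.022]
contact_force: [0.3, 0.1, 0.6]
gripper_width: -0.003
```

Emit:
{"method": "play_rows", "body": {
  "motion": [
    [1,[0.0025,-0.01,-0.006],0],
    [1,[0.0025,-0.01,-0.012],0],
    [1,[0.0025,-0.01,-0.014],0],
    [1,[0.0025,-0.01,-0.014],0]
  ]
}}

```text
time: 4.55
tool_pos: [0.5165, -0.0825, 0.0529]
tool_rot: [0.707, -0.022, 0.706, 0.021]
contact_force: [-0.5, 0.0, -0.3]
gripper_width: -0.005
```

Run:
```python
from h import *
s=state();print(s["time"],s["tool_pos"],s["contact_force"])
p,d=cams.grab_frame("wrist");cv2.imwrite("pics/w2.png",cv2.resize(p[100:400,160:460],(800,600) if 0 else (600,600))[:,:,::-1])
```

```text
4.55 [ 0.51647506 -0.08245074  0.05288082] [-0.50732066  0.03722468 -0.33887401]
```

View pics/w2.png

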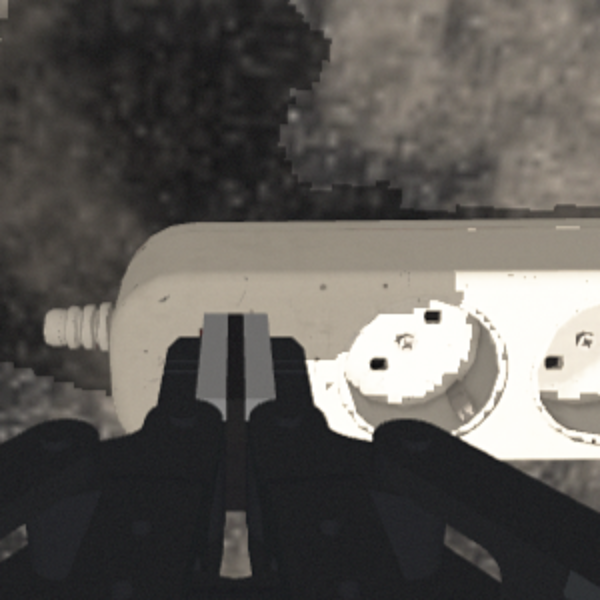

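Emit:
{"method": "play_rows", "body": {
  "motion": [
    [1,[-0.001,0.0025,-0.002],0],
    [1,[-0.001,0.0025,-0.005],0],
    [1,[-0.001,0.0025,-0.007],0],
    [1,[-0.001,0.0025,-0.008],0],
    [1,[-0.001,0.0025,-0.008],0]
  ]
}}

```text
time: 5.1
tool_pos: [0.5153, -0.0795, 0.0445]
tool_rot: [0.707, -0.021, 0.707, 0.022]
contact_force: [0.1, 1.8, 2.8]
gripper_width: -0.002
```

Emit:
{"method": "play_rows", "body": {
  "motion": [
    [1,[0,0,-0.001],0],
    [1,[0,0,-0.002],0],
    [1,[0,0,-0.003],0],
    [1,[0,0,-0.003],0]
  ]
}}

```text
time: 5.5
tool_pos: [0.5155, -0.0793, 0.0432]
tool_rot: [0.707, -0.021, 0.707, 0.022]
contact_force: [-6.0, 4.3, 13.7]
gripper_width: -0.001
```

Emit:
{"method": "play_rows", "body": {
  "motion": [
    [1,[0,0,-0.001],0],
    [1,[0,0,-0.001],0],
    [1,[0,0,0.04],0],
    [1,[0,0.03,0.09],0],
    [1,[0,0.06,0.13],0]
  ]
}}

```text
time: 6.0
tool_pos: [0.5148, -0.0252, 0.1657]
tool_rot: [0.707, -0.021, 0.707, 0.02]
contact_force: [0.5, 0.9, -0.7]
gripper_width: -0.0
```

Run:
```python
from h import *
np.set_printoptions(precision=4,suppress=True)
s=state();print(s["time"],s["tool_pos"],s["contact_force"])
i=cams.camera_info("wrist")
p,d,W,C=cloud("wrist",i);C=C.astype(int)
cv2.imwrite("pics/w3.png",p[:,:,::-1])
r=(C[:,0]>110)&(C[:,1]<0.5*C[:,0])&(W[:,2]>.03)&(W[:,2]<.06)&(abs(W[:,0]-.515)<.05)
P=W[r]
if r.sum(): print("red",r.sum(),P.mean(0),P.min(0),P.max(0))
for y0 in np.arange(-.12,-.06,.003):
    q=P[(P[:,1]>=y0)&(P[:,1]<y0+.003)]
    if len(q): print(round(y0,3),len(q),q[:,2].mean(),q[:,2].max())
```

```text
6.0 [ 0.5148 -0.0252  0.1657] [ 0.5231  0.9327 -0.6988]
```

View pics/w3.png

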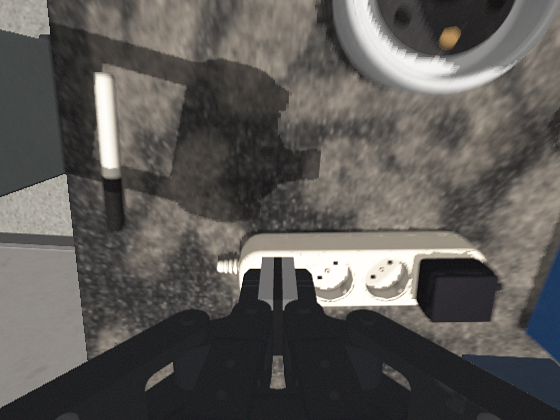

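Emit:
{"method": "play_rows", "body": {
  "motion": [
    [1,[0,-0.04,0.03],0],
    [1,[0,-0.08,0.04],0],
    [1,[0,-0.1,0.04],0],
    [1,[0,-0.1,0.04],0]
  ]
}}

```text
time: 6.45
tool_pos: [0.5151, -0.1273, 0.2047]
tool_rot: [0.707, -0.021, 0.707, 0.02]
contact_force: [0.2, 0.5, -0.4]
gripper_width: -0.002
```

Run:
```python
from h import *
np.set_printoptions(precision=4,suppress=True)
s=state();print(s["time"],s["tool_pos"],s["contact_force"])
i=cams.camera_info("wrist")
p,d,W,C=cloud("wrist",i);C=C.astype(int)
cv2.imwrite("pics/w4.png",p[:,:,::-1])
r=(C[:,0]>110)&(C[:,1]<0.5*C[:,0])&(W[:,2]>.03)&(W[:,2]<.06)&(abs(W[:,0]-.515)<.05)
P=W[r]
if r.sum(): print("red",r.sum(),P.mean(0),P.min(0),P.max(0))
for y0 in np.arange(-.12,-.06,.003):
    q=P[(P[:,1]>=y0)&(P[:,1]<y0+.003)]
    if len(q): print(round(y0,3),len(q),q[:,2].mean(),q[:,2].max())
```

```text
6.45 [ 0.5151 -0.1273  0.2047] [ 0.1836  0.4652 -0.4189]
red 366 [ 0.5157 -0.0948  0.0441] [ 0.5089 -0.1059  0.0412] [ 0.5218 -0.0827  0.048 ]
-0.108 16 0.04680139499772693 0.047711013693736315
-0.105 50 0.046225935841026 0.04797795443379735
-0.102 44 0.04522327900755888 0.04626944483703515
-0.099 59 0.04410022560261223 0.04586528205965851
-0.096 52 0.043215785698798234 0.045356371498621546
-0.093 48 0.043109062762180184 0.044290200470296824
-0.09 33 0.04325874140332331 0.04474504267949692
-0.087 45 0.04303416660619749 0.04452439716867078
-0.084 19 0.04310973274123648 0.04496015253266888
```

View pics/w4.png

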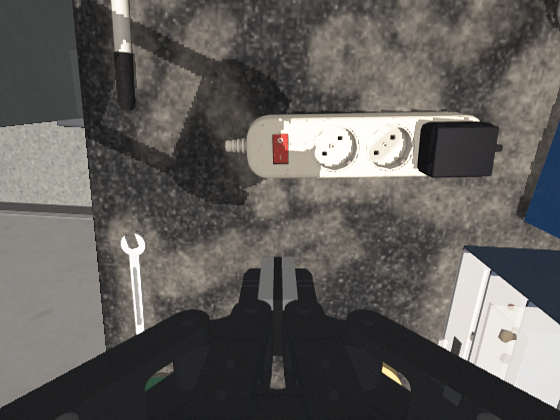

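The strip switch is now mirrored: the +y half is flush at 43 mm and the −y half is up at 48 mm, so it is on. Next I go above the lid, turning so the camera faces the centrifuge front.

Emit:
{"method": "play_rows", "body": {
  "motion": [
    [1,[0,0.01,0.03],-0.14],
    [1,[0,0.03,0.05],-0.28],
    [1,[0,0.06,0.05],-0.42],
    [1,[0,0.1,0.05],-0.56],
    [1,[0,0.14,0.05],-0.7]
  ]
}}

```text
time: 7.0
tool_pos: [0.5145, 0.0174, 0.2538]
tool_rot: [0.67, 0.224, 0.671, -0.224]
contact_force: [1.2, 0.0, -0.9]
gripper_width: -0.002
```

Emit:
{"method": "play_rows", "body": {
  "motion": [
    [1,[0,0.03,0],-0.14],
    [1,[0,0.06,0],-0.28],
    [1,[0,0.09,0],-0.42],
    [1,[0,0.1,0],-0.56],
    [1,[0,0.11,0],-0.7]
  ]
}}

```text
time: 7.5
tool_pos: [0.5141, 0.1274, 0.2534]
tool_rot: [0.553, 0.439, 0.554, -0.44]
contact_force: [-0.5, 0.2, -0.1]
gripper_width: -0.004
```

Emit:
{"method": "play_rows", "body": {
  "motion": [
    [1,[0,0,0],-0.04],
    [1,[0,0,0],-0.04]
  ]
}}

```text
time: 7.7
tool_pos: [0.5143, 0.1265, 0.2535]
tool_rot: [0.546, 0.449, 0.546, -0.45]
contact_force: [-0.1, -0.1, 0.1]
gripper_width: 0.002
```

Run:
```python
from h import *
np.set_printoptions(precision=4,suppress=True)
s=state();print(s["time"],s["tool_pos"],s["contact_force"]);print(rot())
i=cams.camera_info("wrist")
p,d,W,C=cloud("wrist",i);C=C.astype(int)
cv2.imwrite("pics/w5.png",p[:,:,::-1])
for t in ["mini_centrifuge","lid_hinge","lid_tab","lid_top","rocker_upper"]:
    for x in nets.landmark_of("wrist",t)[:1]: print(t,np.round(x["at"],4),x["score"])
np.save("W5.npy",W)
```

```text
7.7 [0.5143 0.1265 0.2535] [-0.0984 -0.0583  0.1472]
[[-0.0016  0.9812  0.1929]
 [-0.0003  0.1929 -0.9812]
 [-1.     -0.0016 -0.    ]]
mini_centrifuge [0.6113 0.1241 0.0012] 0.97
rocker_upper [0.5394 0.1123 0.0303] 0.36
```

View pics/w5.png

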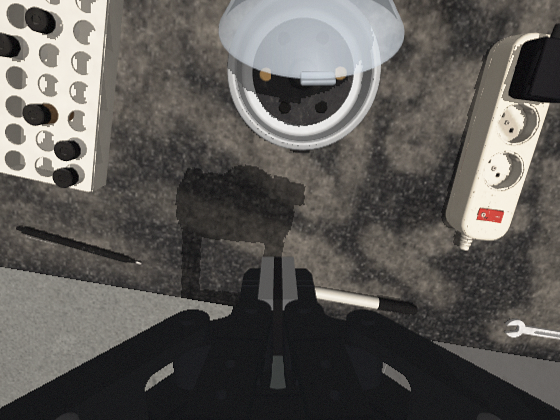

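The open lid's tab is at (320,78) and the rocker shows dark at (302,150). I'll go over the lid just behind the tab and push down.

Emit:
{"method": "play_rows", "body": {
  "motion": [
    [1,[0.04,-0.001,0],0],
    [1,[0.08,-0.002,0],0],
    [1,[0.103,-0.003,0],0],
    [1,[0.103,-0.003,-0.025],0],
    [1,[0.103,-0.003,-0.05],0]
  ]
}}

```text
time: 8.5
tool_pos: [0.6196, 0.122, 0.2049]
tool_rot: [0.546, 0.451, 0.545, -0.449]
contact_force: [0.6, -0.2, -1.4]
gripper_width: 0.001
```

Emit:
{"method": "play_rows", "body": {
  "motion": [
    [1,[0,0,-0.01],0],
    [1,[0,0,-0.02],0],
    [1,[0,0,-0.03],0],
    [1,[0,0,-0.04],0],
    [1,[0,0,-0.05],0]
  ]
}}

```text
time: 9.0
tool_pos: [0.6186, 0.1224, 0.1574]
tool_rot: [0.546, 0.45, 0.545, -0.45]
contact_force: [-5.1, -0.5, 8.9]
gripper_width: -0.0
```

Run:
```python
from h import *
np.set_printoptions(precision=4,suppress=True)
s=state();print(s["time"],s["tool_pos"],s["contact_force"])
p,d=cams.grab_frame("scene");cv2.imwrite("pics/s6.png",cv2.resize(p[170:320,150:350],(800,600),interpolation=cv2.INTER_CUBIC)[:,:,::-1])
for t in ["lid_tab","mini_centrifuge","lid_hinge"]:
    for x in nets.landmark_of("scene",t)[:1]: print(t,np.round(x["at"],4),x["score"])
```

```text
9.0 [0.6186 0.1224 0.1574] [-5.1395 -0.4725  8.8918]
lid_tab [0.5978 0.1139 0.1627] 0.96
mini_centrifuge [0.6137 0.1215 0.0051] 0.65
lid_hinge [0.686  0.1381 0.0691] 0.71
```

View pics/s6.png

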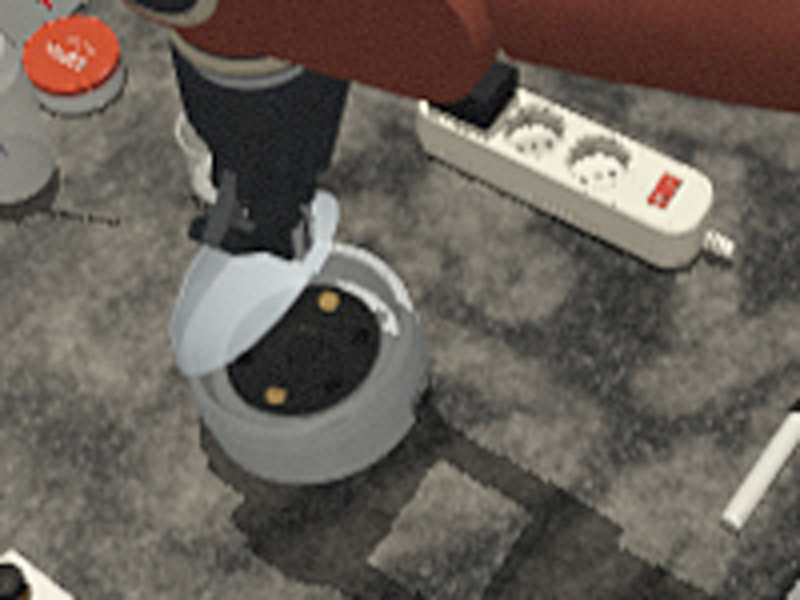

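Emit:
{"method": "play_rows", "body": {
  "motion": [
    [1,[-0.013,-0.002,-0.01],0],
    [1,[-0.022,-0.004,-0.02],0],
    [1,[-0.029,-0.005,-0.03],0],
    [1,[-0.034,-0.006,-0.04],0],
    [1,[-0.038,-0.006,-0.048],0]
  ]
}}

```text
time: 9.7
tool_pos: [0.5796, 0.1162, 0.1054]
tool_rot: [0.545, 0.45, 0.546, -0.45]
contact_force: [0.3, -0.4, -0.0]
gripper_width: 0.001
```

Emit:
{"method": "play_rows", "body": {
  "motion": [
    [1,[0,0,-0.003],0],
    [1,[0,0,-0.006],0],
    [1,[0,0,-0.008],0],
    [1,[0,0,-0.01],0],
    [1,[0,0,-0.01],0]
  ]
}}

```text
time: 10.2
tool_pos: [0.5805, 0.1164, 0.0968]
tool_rot: [0.546, 0.45, 0.545, -0.45]
contact_force: [0.5, 0.3, -0.5]
gripper_width: -0.003
```

Emit:
{"method": "play_rows", "body": {
  "motion": [
    [1,[0,0,-0.001],0],
    [1,[0,0,-0.002],0],
    [1,[0,0,-0.003],0],
    [1,[0,0,-0.003],0]
  ]
}}

```text
time: 10.6
tool_pos: [0.5807, 0.1165, 0.0962]
tool_rot: [0.546, 0.45, 0.545, -0.45]
contact_force: [-5.5, -0.2, 11.6]
gripper_width: 0.003
```

Run:
```python
from h import *
np.set_printoptions(precision=4,suppress=True)
s=state();print(s["time"],s["tool_pos"],s["contact_force"])
p,d=cams.grab_frame("scene");cv2.imwrite("pics/s7.png",cv2.resize(p[170:320,150:350],(800,600),interpolation=cv2.INTER_CUBIC)[:,:,::-1])
for t in ["lid_tab","mini_centrifuge","lid_hinge"]:
    for x in nets.landmark_of("scene",t)[:1]: print(t,np.round(x["at"],4),x["score"])
```

```text
10.6 [0.5807 0.1165 0.0962] [-5.4631 -0.1982 11.5689]
lid_tab [0.5453 0.1015 0.0757] 0.79
mini_centrifuge [0.6109 0.119  0.0022] 0.94
lid_hinge [0.6771 0.1376 0.0738] 0.63
```

View pics/s7.png

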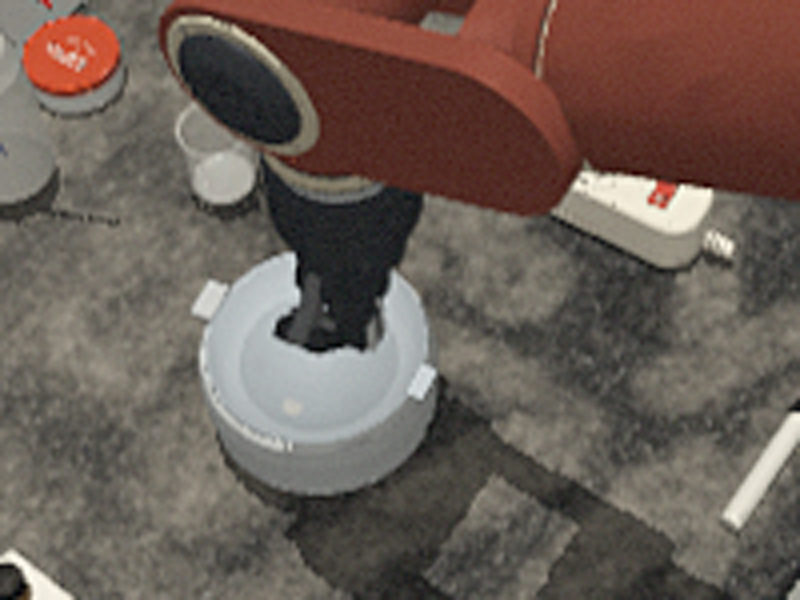

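The lid is seated: there is a hard stop at z 96 mm, the tab reads about 74 mm, and the picture shows it closed. I'll press it briefly, lift, and back off to view the rocker.

Emit:
{"method": "play_rows", "body": {
  "motion": [
    [1,[0,0,-0.001],0],
    [1,[0,0,-0.001],0],
    [1,[0,0,0.04],0],
    [1,[-0.04,-0.01,0.06],0],
    [1,[-0.08,-0.015,0.06],0]
  ]
}}

```text
time: 11.3
tool_pos: [0.5024, 0.1011, 0.1581]
tool_rot: [0.548, 0.452, 0.543, -0.448]
contact_force: [0.0, -0.8, 1.5]
gripper_width: 0.001
```

Emit:
{"method": "play_rows", "body": {
  "motion": [
    [1,[-0.03,0,-0.02],0],
    [1,[-0.06,0,-0.04],0],
    [1,[-0.06,0,-0.04],0],
    [1,[-0.06,0,-0.04],0]
  ]
}}

```text
time: 11.7
tool_pos: [0.4396, 0.1014, 0.1132]
tool_rot: [0.546, 0.45, 0.546, -0.45]
contact_force: [0.8, -0.4, -0.1]
gripper_width: 0.002
```

Run:
```python
from h import *
np.set_printoptions(precision=4,suppress=True)
s=state();print(s["time"],s["tool_pos"],s["contact_force"])
i=cams.camera_info("wrist")
p,d,W,C=cloud("wrist",i)
cv2.imwrite("pics/w8.png",p[:,:,::-1])
for t in ["rocker_upper","mini_centrifuge","lid_tab","lid_top","lid_hinge"]:
    for x in nets.landmark_of("wrist",t)[:1]: print(t,np.round(x["at"],4),x["score"])
q=nets.landmark_of("top","lid_tab") if 0 else 0
for c in ["top","scene"]:
    p2,d2,W2,C2=cloud(c)
    for t in ["rocker_upper","mini_centrifuge","lid_tab","lid_top","lid_hinge"]:
        for x in nets.landmark_of(c,t)[:1]: print(c,t,np.round(x["at"],4),x["score"])
np.save("W8.npy",W)
```

```text
11.7 [0.4396 0.1014 0.1132] [ 0.7536 -0.3702 -0.1308]
rocker_upper [0.5358 0.1131 0.0304] 0.49
lid_tab [0.5465 0.1108 0.0759] 0.63
top mini_centrifuge [0.6112 0.1236 0.0021] 0.79
top lid_tab [0.5472 0.1105 0.068 ] 0.94
top lid_top [0.6132 0.1225 0.0981] 0.57
top lid_hinge [0.6755 0.1362 0.0725] 0.59
scene mini_centrifuge [0.6107 0.1177 0.0002] 0.65
scene lid_tab [0.5443 0.105  0.0738] 0.82
scene lid_top [0.6156 0.123  0.0956] 0.62
scene lid_hinge [0.6766 0.1358 0.0735] 0.64
```

View pics/w8.png

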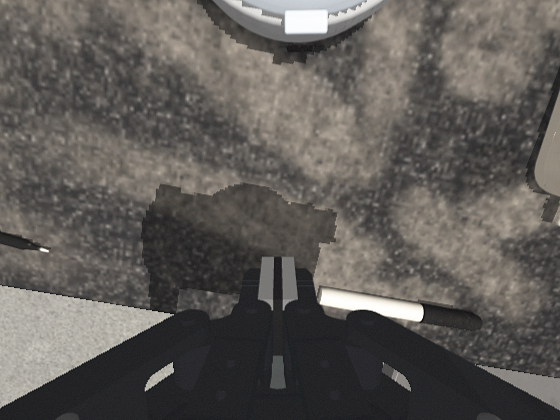

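Emit:
{"method": "play_rows", "body": {
  "motion": [
    [1,[0.03,0.001,-0.01],0],
    [1,[0.06,0.002,-0.04],0],
    [1,[0.064,0.002,-0.075],0],
    [1,[0.064,0.002,-0.08],0],
    [1,[0.064,0.002,-0.08],0]
  ]
}}

```text
time: 13.1
tool_pos: [0.5026, 0.1033, 0.0322]
tool_rot: [0.545, 0.449, 0.547, -0.451]
contact_force: [0.2, 0.4, 0.5]
gripper_width: 0.001
```

Run:
```python
from h import *
np.set_printoptions(precision=4,suppress=True)
s=state();print(s["time"],s["tool_pos"],s["contact_force"])
p,d=cams.grab_frame("wrist")
cv2.imwrite("pics/w9.png",p[:,:,::-1])
for t in ["rocker_upper","mini_centrifuge","lid_tab"]:
    for x in nets.landmark_of("wrist",t)[:1]: print(t,np.round(x["at"],4),x["score"])
```

```text
13.1 [0.5026 0.1033 0.0322] [0.1813 0.444  0.506 ]
mini_centrifuge [ 0.6101  0.1269 -0.0002] 0.63
lid_tab [0.5472 0.1096 0.0757] 0.72
```

View pics/w9.png

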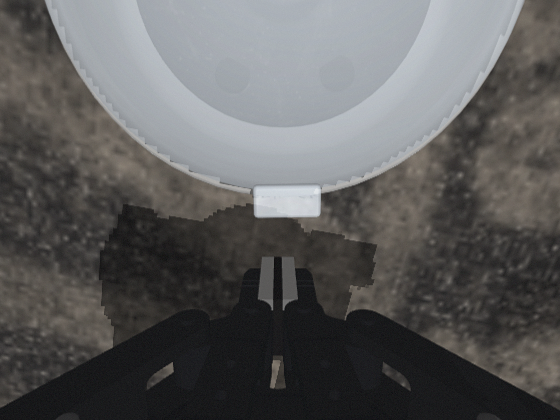

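Emit:
{"method": "play_rows", "body": {
  "motion": [
    [1,[0.006,-0.001,-0.002],0],
    [1,[0.012,0.0005,-0.002],0],
    [1,[0.016,0.001,-0.002],0],
    [1,[0.018,0.0015,-0.002],0],
    [1,[0.018,0.0015,-0.002],0]
  ]
}}

```text
time: 13.8
tool_pos: [0.5225, 0.105, 0.0317]
tool_rot: [0.546, 0.45, 0.546, -0.45]
contact_force: [0.5, -0.7, 0.6]
gripper_width: -0.002
```

Emit:
{"method": "play_rows", "body": {
  "motion": [
    [1,[0.001,0.0002,-0.0017],0],
    [1,[0.002,0.0004,-0.0017],0],
    [1,[0.003,0.0006,-0.0017],0],
    [1,[0.004,0.0008,-0.0017],0],
    [1,[0.004,0.0008,-0.0017],0]
  ]
}}

```text
time: 14.3
tool_pos: [0.5263, 0.1057, 0.03]
tool_rot: [0.546, 0.45, 0.546, -0.45]
contact_force: [-0.1, -0.3, 0.1]
gripper_width: -0.002
```

Emit:
{"method": "play_rows", "body": {
  "motion": [
    [1,[0.001,0.0002,0],0],
    [1,[0.002,0.0004,0],0],
    [1,[0.003,0.0006,0],0],
    [1,[0.003,0.0006,0],0]
  ]
}}

```text
time: 14.7
tool_pos: [0.5288, 0.1063, 0.0299]
tool_rot: [0.545, 0.45, 0.546, -0.45]
contact_force: [-1.8, -0.3, 1.4]
gripper_width: 0.0
```

Contact has begun. I'll continue in 1 mm steps.

Emit:
{"method": "play_rows", "body": {
  "motion": [
    [1,[0.0005,0.0001,0],0],
    [1,[0.001,0.0002,0],0],
    [1,[0.001,0.0002,0],0]
  ]
}}

```text
time: 15.0
tool_pos: [0.5291, 0.1063, 0.0298]
tool_rot: [0.545, 0.449, 0.546, -0.451]
contact_force: [-4.9, -1.2, 4.8]
gripper_width: 0.003
```

Emit:
{"method": "play_rows", "body": {
  "motion": [
    [1,[0.0005,0.0001,0],0],
    [1,[0.001,0.0002,0],0],
    [1,[0.001,0.0002,0],0]
  ]
}}

```text
time: 15.3
tool_pos: [0.5292, 0.1063, 0.0297]
tool_rot: [0.544, 0.448, 0.547, -0.451]
contact_force: [-9.4, -2.3, 8.6]
gripper_width: -0.001
```

The force is about 45° up, so this could be the rocker's stop or the fingers meeting something else. I'll back off and look.

Emit:
{"method": "play_rows", "body": {
  "motion": [
    [1,[-0.03,-0.006,0],0],
    [1,[-0.06,-0.006,0],0],
    [1,[-0.1,-0.006,0.01],0],
    [1,[-0.125,-0.006,0.03],0],
    [1,[-0.125,-0.006,0.03],0]
  ]
}}

```text
time: 15.8
tool_pos: [0.4058, 0.101, 0.0617]
tool_rot: [0.547, 0.451, 0.544, -0.448]
contact_force: [0.9, 0.4, 0.2]
gripper_width: -0.0
```

Run:
```python
from h import *
np.set_printoptions(precision=4,suppress=True)
s=state();print(s["time"],s["tool_pos"],s["contact_force"])
i=cams.camera_info("wrist");R=cv2.Rodrigues(np.array(i["rvec"],float))[0];print("cam",-R.T@np.array(i["tvec"]).ravel(),R[2],i["K"][0][0])
p,d,W,C=cloud("wrist",i)
cv2.imwrite("pics/w10.png",p[:,:,::-1])
uv=(np.array(i["K"])@(R@np.array([.538,.110,.026])+np.array(i["tvec"]).ravel()));u,v=uv[:2]/uv[2];print(u,v)
u=int(u);v=int(v);c=p[max(0,v-50):v+50,u-67:u+67];cv2.imwrite("pics/w10c.png",cv2.resize(c,(800,600),interpolation=cv2.INTER_CUBIC)[:,:,::-1])
for t in ["rocker_upper","mini_centrifuge","lid_tab"]:
    for x in nets.landmark_of("wrist",t)[:1]: print(t,np.round(x["at"],4),x["score"])
```

```text
15.8 [0.4058 0.101  0.0617] [0.8954 0.3656 0.1974]
cam [0.4781 0.1145 0.2053] [-0.2814 -0.055  -0.958 ] 362.99079437425746
314.2378541594691 -42.351286831434706
```

View pics/w10.png

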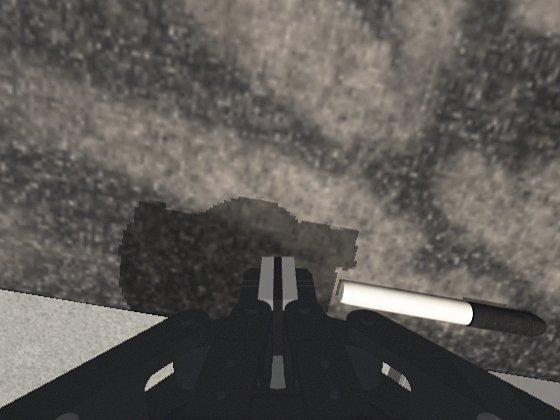

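View pics/w10c.png

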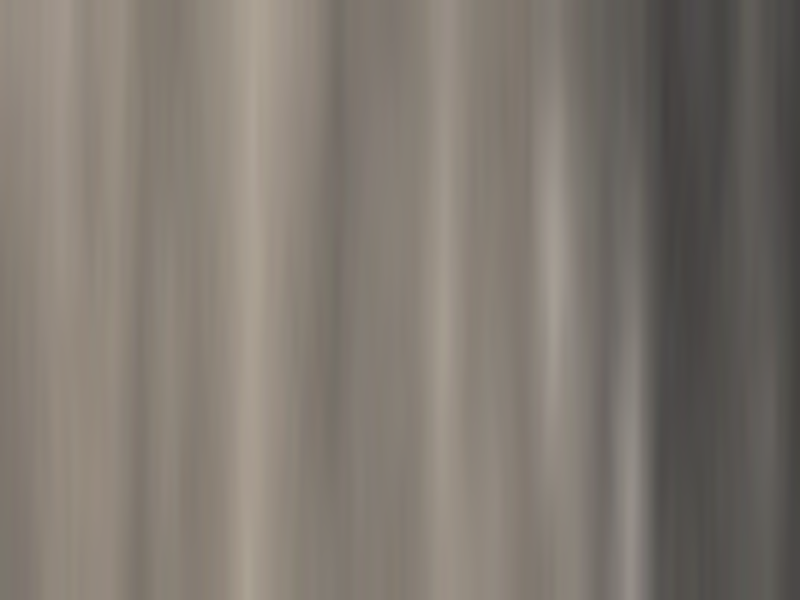

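The camera sits ahead of the fingers and looks back, so it can't see the rocker from here. I'll turn the jaw along x to view the front obliquely.

Emit:
{"method": "play_rows", "body": {
  "motion": [
    [1,[0,0,0.01],0.14],
    [1,[0,-0.002,0.01],0.28],
    [1,[0.004,-0.004,0.01],0.42],
    [1,[0.008,-0.006,0.01],0.56],
    [1,[0.01,-0.008,0.01],0.7]
  ]
}}

```text
time: 16.5
tool_pos: [0.4169, 0.0925, 0.0692]
tool_rot: [0.667, 0.233, 0.668, -0.234]
contact_force: [-0.6, -0.1, 0.5]
gripper_width: -0.001
```

Emit:
{"method": "play_rows", "body": {
  "motion": [
    [1,[0,0,0],0.14],
    [1,[0,0,0],0.28],
    [1,[0,0,0],0.42],
    [1,[0,0,0],0.56],
    [1,[0,0,0],0.7]
  ]
}}

```text
time: 17.0
tool_pos: [0.4166, 0.0926, 0.069]
tool_rot: [0.706, -0.009, 0.708, 0.009]
contact_force: [-0.2, -0.6, -0.1]
gripper_width: 0.002
```

```bash
cat > look.py <<'E'
from h import *
import sys
np.set_printoptions(precision=4,suppress=True)
n=sys.argv[1]
s=state();print(s["time"],s["tool_pos"],s["contact_force"])
i=cams.camera_info("wrist");R=cv2.Rodrigues(np.array(i["rvec"],float))[0];t=np.array(i["tvec"]).ravel();K=np.array(i["K"]);print("cam",-R.T@t,R[2])
p,d,W,C=cloud("wrist",i)
cv2.imwrite(f"pics/{n}.png",p[:,:,::-1])
uv=K@(R@np.array([.538,.110,.026])+t);u,v=uv[:2]/uv[2];print(u,v)
u=int(np.clip(u,40,520));v=int(np.clip(v,30,390));c=p[v-30:v+30,u-40:u+40];cv2.imwrite(f"pics/{n}c.png",cv2.resize(c,(800,600),interpolation=cv2.INTER_NEAREST)[:,:,::-1])
for tt in ["rocker_upper","mini_centrifuge","lid_tab"]:
    for x in nets.landmark_of("wrist",tt)[:1]: print(tt,np.round(x["at"],4),x["score"])
np.savez(n,p=p,d=d,K=K,R=R,t=t)
E
python3 look.py w11
```

```text
17.0 [0.4166 0.0926 0.069 ] [-0.2438 -0.6291 -0.1132]
cam [0.4149 0.1662 0.2122] [ 0.0059 -0.2915 -0.9566]
504.07999014325793 212.53604637009641
```

View pics/w11.png

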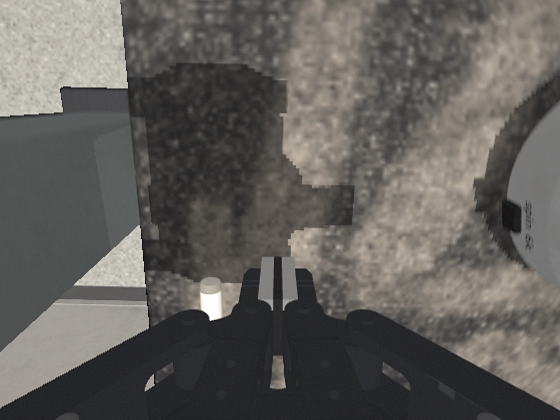

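View pics/w11c.png

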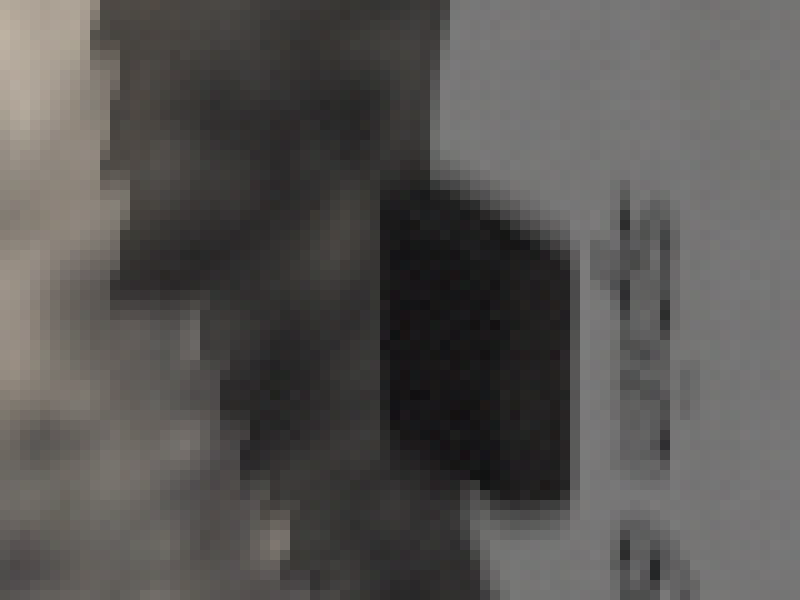

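Run:
```python
import numpy as np
f=np.load("w11.npz");K,R,t,d,p=[f[k] for k in("K","R","t","d","p")]
c,s=np.cos(.185),np.sin(.185)
def pr(x,z):
    w=np.array([.611+c*x/1000,.1225+s*x/1000,z/1000]);q=K@(R@w+t);return (q[:2]/q[2]).round(1)
for n,a in(("off",.14),("run",-.14),("mid",0)):
    ca,sa=np.cos(a),np.sin(a)
    pts=[]
    for dz in(-7,7,"b"):
        px,pz=(0,dz) if dz!="b" else (8,7)
        # pivot at x=-73 (face) 
        X=-73+px*ca-pz*sa; Z=26+px*sa+pz*ca
        pts.append((X,Z))
    # top surface line from corner to back meets body x=-69
    (x1,z1),(x2,z2)=pts[1],pts[2]; k=(-69-x1)/(x2-x1); pts[2]=(-69,z1+k*(z2-z1))
    print(n,[ (tuple(np.round(q,1)),pr(*q).tolist()) for q in pts])
print(np.round(p[208:216,498:526].mean((0,2)),0)); print(np.round(d[212,495:528],4))
```

```text
off [((np.float64(-72.0), np.float64(19.1)), [500.3, 210.1]), ((np.float64(-74.0), np.float64(32.9)), [512.1, 218.6]), ((np.float64(-69.0), np.float64(33.6)), [522.7, 217.6])]
run [((np.float64(-74.0), np.float64(19.1)), [496.8, 210.7]), ((np.float64(-72.0), np.float64(32.9)), [515.9, 218.1]), ((np.float64(-69.0), np.float64(32.5)), [521.3, 216.9])]
mid [((np.float64(-73.0), np.float64(19.0)), [498.5, 210.4]), ((np.float64(-73.0), np.float64(33.0)), [514.1, 218.4]), ((np.float64(-69.0), np.float64(33.0)), [522.0, 217.2])]
[ 52.  51.  51.  53.  29.  22.  22.  23.  23.  23.  23.  24.  24.  24.
  24.  25.  27.  30.  32.  32.  32.  33.  35.  78. 123. 113. 110.  99.]
[0.2219 0.2225 0.221  0.2225 0.2231 0.2223 0.2226 0.199  0.1997 0.1987
 0.198  0.1962 0.1952 0.1933 0.1925 0.1916 0.1903 0.1893 0.1897 0.1883
 0.1885 0.1873 0.1872 0.1875 0.1865 0.1883 0.1874 0.1916 0.1913 0.1897
 0.1896 0.1796 0.1858]
```

Run:
```python
import numpy as np
f=np.load("w11.npz");K,R,t,d,p=[f[k] for k in("K","R","t","d","p")]
c,s=np.cos(.185),np.sin(.185)
v,u=np.mgrid[204:228,500:524]; D=d[204:228,500:524]
C=np.stack([(u-K[0,2])/K[0,0]*D,(v-K[1,2])/K[1,1]*D,D],-1); W=(C-t)@R
dx,dy=W[...,0]-.611,W[...,1]-.1225
X=(dx*c+dy*s)*1000;Y=(-dx*s+dy*c)*1000;Z=W[...,2]*1000
for k in range(24):
    m=slice(4,18)
    print(500+k,np.median(X[m,k]).round(1),np.median(Y[m,k]).round(1),np.median(Z[m,k]).round(1),p[208:222,500+k].mean().round(0))
```

```text
500 -61.4 -10.2 0.6 53.0
501 -60.4 -10.4 0.0 54.0
502 -72.0 -2.2 20.7 29.0
503 -72.3 -1.5 22.1 22.0
504 -72.4 -1.3 23.2 22.0
505 -72.3 -1.2 23.9 23.0
506 -72.4 -0.6 25.0 23.0
507 -72.5 -0.0 26.1 24.0
508 -72.9 0.1 27.5 23.0
509 -72.7 0.6 28.2 23.0
510 -73.0 1.0 29.4 24.0
511 -72.8 0.9 30.1 24.0
512 -73.1 1.7 31.3 24.0
513 -73.0 1.9 32.1 25.0
514 -73.0 2.1 32.8 29.0
515 -72.6 2.0 32.8 31.0
516 -72.3 2.0 33.3 32.0
517 -71.6 2.2 33.0 32.0
518 -71.4 2.3 33.6 32.0
519 -70.7 2.2 33.3 33.0
520 -70.2 1.6 33.2 37.0
521 -67.1 0.0 29.3 81.0
522 -67.0 -0.3 29.8 123.0
523 -67.1 0.3 30.7 116.0
```

The depth image shows the rocker's face from (−72.0 mm, z 20.7) to (−73.05, z 32.8), so the upper half is still out and the rocker is still off. The rounded fingertip probably caught only its top edge. I'll retry about 3.5 mm lower.

Emit:
{"method": "play_rows", "body": {
  "motion": [
    [1,[0,0,0],-0.14],
    [1,[0,0,0],-0.28],
    [1,[0,0,0],-0.42],
    [1,[0,0,0],-0.56],
    [1,[0,0,0],-0.7]
  ]
}}

```text
time: 17.7
tool_pos: [0.4163, 0.0926, 0.0697]
tool_rot: [0.666, 0.238, 0.666, -0.238]
contact_force: [0.1, -1.1, 0.4]
gripper_width: -0.001
```

Emit:
{"method": "play_rows", "body": {
  "motion": [
    [1,[0,0,0],-0.14],
    [1,[0,0,0],-0.28],
    [1,[0.01,0,0],-0.42],
    [1,[0.04,0.005,-0.01],-0.56],
    [1,[0.07,0.01,-0.03],-0.7]
  ]
}}

```text
time: 18.2
tool_pos: [0.4889, 0.1029, 0.0411]
tool_rot: [0.545, 0.453, 0.543, -0.451]
contact_force: [0.6, 0.8, 1.6]
gripper_width: -0.002
```

Emit:
{"method": "play_rows", "body": {
  "motion": [
    [1,[0.02,0.001,-0.01],0],
    [1,[0.026,0.0015,-0.0125],0],
    [1,[0.026,0.0015,-0.0125],0],
    [1,[0.026,0.0015,-0.0125],0]
  ]
}}

```text
time: 18.6
tool_pos: [0.5116, 0.1042, 0.0276]
tool_rot: [0.545, 0.45, 0.546, -0.45]
contact_force: [-0.2, 0.7, 0.9]
gripper_width: -0.0
```

Emit:
{"method": "play_rows", "body": {
  "motion": [
    [1,[0.005,0.001,-0.001],0],
    [1,[0.01,0.002,-0.001],0],
    [1,[0.013,0.0025,-0.001],0],
    [1,[0.015,0.003,-0.001],0],
    [1,[0.015,0.003,-0.001],0]
  ]
}}

```text
time: 19.1
tool_pos: [0.5275, 0.1072, 0.0267]
tool_rot: [0.546, 0.45, 0.545, -0.45]
contact_force: [-0.2, -0.2, 0.5]
gripper_width: -0.001
```

Emit:
{"method": "play_rows", "body": {
  "motion": [
    [1,[0.0005,0.0001,0],0],
    [1,[0.001,0.0002,0],0],
    [1,[0.001,0.0002,0],0]
  ]
}}

```text
time: 19.4
tool_pos: [0.5281, 0.1074, 0.0264]
tool_rot: [0.546, 0.45, 0.546, -0.45]
contact_force: [-1.0, 0.2, 1.0]
gripper_width: 0.003
```

Emit:
{"method": "play_rows", "body": {
  "motion": [
    [1,[0.0005,0.0001,0],0],
    [1,[0.001,0.0002,0],0],
    [1,[0.001,0.0002,0],0]
  ]
}}

```text
time: 19.7
tool_pos: [0.5285, 0.1075, 0.0263]
tool_rot: [0.545, 0.449, 0.546, -0.45]
contact_force: [-3.2, -1.2, 3.0]
gripper_width: 0.003
```

Run:
```python
from plant import state
s=state();print(s["time"],s["tool_pos"],s["contact_force"],s["ft_torque"])
```

```text
19.7 [0.52853702 0.10750927 0.02628714] [-3.19623859 -1.23787457  3.02449238] [-0.10420238  0.44959628 -0.00641081]
```

Emit:
{"method": "play_rows", "body": {
  "motion": [
    [1,[0.0005,0.0001,0],0],
    [1,[0.001,0.0002,0],0],
    [1,[0.0015,0.0003,0],0],
    [1,[0.002,0.0004,0],0],
    [1,[0.002,0.0004,0],0]
  ]
}}

```text
time: 20.2
tool_pos: [0.5287, 0.1078, 0.0253]
tool_rot: [0.544, 0.448, 0.547, -0.451]
contact_force: [-8.4, -2.0, 2.9]
gripper_width: -0.004
```

Run:
```python
from plant import state
s=state();print(s["time"],s["tool_pos"],s["contact_force"],s["ft_torque"])
```

```text
20.2 [0.52866991 0.10776758 0.02528373] [-8.42082678 -1.95813131  2.86490705] [-0.14800164  1.06425983 -0.01771958]
```

Run:
```python
from h import *
i=cams.camera_info("scene");R=cv2.Rodrigues(np.array(i["rvec"],float))[0];t=np.array(i["tvec"]).ravel();print(-R.T@t)
i=cams.camera_info("top");R=cv2.Rodrigues(np.array(i["rvec"],float))[0];t=np.array(i["tvec"]).ravel();print(-R.T@t)
p,d=cams.grab_frame("scene");cv2.imwrite("pics/s12.png",cv2.resize(p[190:310,190:350],(800,600),interpolation=cv2.INTER_CUBIC)[:,:,::-1])
p,d=cams.grab_frame("wrist");cv2.imwrite("pics/w12.png",p[:,:,::-1])
```

```text
[0.23317607 0.48004386 0.93898736]
[ 0.41917577 -0.01890496  1.2342204 ]
```

View pics/s12.png

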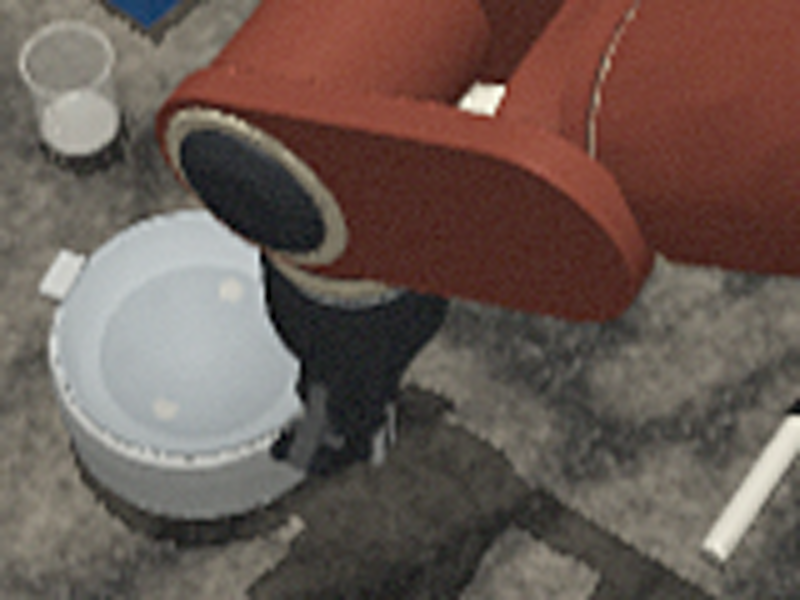

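View pics/w12.png

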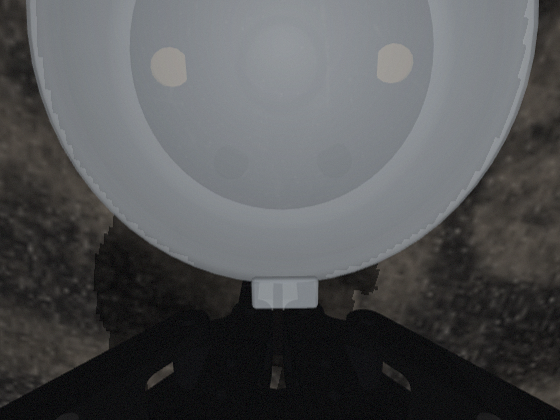

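Run:
```python
import numpy as np
f=np.load("w11.npz");K,R,t,d,p=[f[k] for k in("K","R","t","d","p")]
v,u=np.nonzero((d>0)&(d<.19)); D=d[v,u]
C=np.c_[(u-K[0,2])/K[0,0]*D,(v-K[1,2])/K[1,1]*D,D]; W=(C-t)@R
tcp=np.array([.4166,.0926,.069])
# tool axes at w11: yaw .025: y=( -.025,1,0), z=(1,.025,0), x=-z
q=W-tcp; yt=q[:,1]-.025*q[:,0]; zt=q[:,0]+.025*q[:,1]; h=q[:,2]
for lo,hi in((0,8),(8,16),(16,30),(30,60)):
  for h0 in range(-6,130,6):
    m=(abs(zt)*1000>=lo)&(abs(zt)*1000<hi)&(h*1000>=h0)&(h*1000<h0+6)&(yt<.03)
    if m.sum()>3: print(f"|z|{lo}-{hi} h{h0}: n{m.sum()} ymax90 {np.percentile(yt[m],90)*1000:.1f} med {np.median(yt[m])*1000:.1f} max {yt[m].max()*1000:.1f}")
```

```text
|z|0-8 h0: n66 ymax90 10.5 med 10.2 max 10.8
|z|0-8 h6: n233 ymax90 10.7 med 10.3 max 11.1
|z|0-8 h12: n273 ymax90 10.7 med 10.3 max 11.1
|z|0-8 h18: n303 ymax90 10.7 med 10.3 max 11.4
|z|0-8 h24: n349 ymax90 10.7 med 10.4 max 11.2
|z|0-8 h30: n360 ymax90 10.7 med 10.4 max 11.1
|z|0-8 h36: n868 ymax90 10.8 med 5.3 max 12.0
|z|0-8 h42: n719 ymax90 12.8 med 11.1 max 13.6
|z|0-8 h48: n994 ymax90 11.7 med 9.3 max 13.6
|z|0-8 h54: n578 ymax90 11.8 med 11.2 max 12.5
|z|0-8 h60: n211 ymax90 15.4 med 10.1 max 16.0
|z|0-8 h66: n756 ymax90 16.7 med 15.9 max 17.5
|z|0-8 h72: n1130 ymax90 16.7 med 15.6 max 17.5
|z|0-8 h78: n1843 ymax90 16.6 med 10.8 max 17.9
|z|0-8 h84: n853 ymax90 16.8 med 16.1 max 18.0
|z|0-8 h90: n22 ymax90 17.5 med 16.9 max 17.7
|z|8-16 h6: n121 ymax90 6.7 med 6.4 max 6.9
|z|8-16 h12: n213 ymax90 6.8 med 6.4 max 7.1
|z|8-16 h18: n236 ymax90 6.8 med 6.3 max 7.3
|z|8-16 h24: n267 ymax90 6.7 med 6.4 max 7.4
|z|8-16 h30: n76 ymax90 6.9 med 6.5 max 7.1
|z|8-16 h36: n68 ymax90 11.8 med 11.3 max 12.1
|z|8-16 h42: n433 ymax90 13.0 med 11.5 max 13.6
|z|8-16 h48: n536 ymax90 11.8 med 
[... 531 characters left out ...]
 3.4 max 13.9
|z|16-30 h60: n1275 ymax90 11.5 med 9.0 max 12.6
|z|16-30 h66: n75 ymax90 16.3 med 11.3 max 17.0
|z|16-30 h72: n128 ymax90 16.9 med 16.2 max 17.3
|z|16-30 h78: n636 ymax90 16.5 med 10.2 max 17.4
|z|16-30 h84: n489 ymax90 16.9 med 16.2 max 17.6
|z|16-30 h90: n55 ymax90 17.5 med 17.0 max 18.2
|z|30-60 h42: n9 ymax90 11.4 med 11.1 max 11.4
|z|30-60 h48: n455 ymax90 11.7 med 11.0 max 12.5
|z|30-60 h54: n1675 ymax90 11.6 med -3.0 max 12.6
|z|30-60 h60: n2321 ymax90 11.7 med 11.1 max 12.5
|z|30-60 h66: n3920 ymax90 11.7 med 10.8 max 12.8
|z|30-60 h72: n5218 ymax90 11.7 med 10.6 max 12.8
|z|30-60 h78: n4464 ymax90 11.9 med 11.1 max 13.0
|z|30-60 h84: n993 ymax90 12.2 med 11.5 max 14.3
```

Run:
```python
import numpy as np
W=np.load("W8.npy")
c,s=np.cos(.185),np.sin(.185)
dx,dy=W[:,0]-.611,W[:,1]-.1225
X=(dx*c+dy*s)*1000;Y=(-dx*s+dy*c)*1000;Z=W[:,2]*1000
m=(abs(Y)<60)&(X<-40)&(X>-85)&(Z>5)
for z0 in range(5,100,5):
    k=m&(Z>=z0)&(Z<z0+5)
    if k.sum()>3: print(z0,k.sum(),"Xmin",X[k].min().round(1),np.percentile(X[k],10).round(1),"Y",Y[k].min().round(0),Y[k].max().round(0))
k=m&(Z>64)&(Z<80)&(abs(Y)<9);o=np.argsort(X[k])
for x0 in np.arange(-75,-45,1.5):
    kk=k&(X>=x0)&(X<x0+1.5)
    if kk.sum(): print(x0,kk.sum(),Z[kk].mean().round(1))
```

```text
15 60 Xmin -66.3 -66.1 Y -29.0 44.0
20 75 Xmin -69.1 -66.5 Y -30.0 45.0
25 80 Xmin -71.1 -66.7 Y -27.0 45.0
30 268 Xmin -73.4 -72.8 Y -30.0 45.0
35 88 Xmin -71.7 -67.2 Y -30.0 45.0
40 114 Xmin -71.9 -71.4 Y -29.0 45.0
45 154 Xmin -71.4 -67.7 Y -44.0 41.0
50 407 Xmin -68.0 -67.5 Y -45.0 43.0
55 379 Xmin -66.7 -65.5 Y -43.0 41.0
60 647 Xmin -66.1 -64.5 Y -40.0 39.0
65 786 Xmin -64.8 -62.4 Y -37.0 34.0
70 1814 Xmin -70.3 -68.6 Y -30.0 27.0
75 427 Xmin -68.8 -59.2 Y -20.0 18.0
-70.5 117 72.4
-69.0 140 73.0
-67.5 129 72.9
-66.0 141 72.8
-64.5 143 72.6
-63.0 144 72.6
-61.5 174 73.1
-60.0 195 75.0
-58.5 182 76.9
-57.0 1 76.3
```

Run:
```python
import numpy as np
f=np.load("w11.npz");K,R,t,d,p=[f[k] for k in("K","R","t","d","p")]
v,u=np.nonzero((d>0)&(d<.19)); D=d[v,u]
C=np.c_[(u-K[0,2])/K[0,0]*D,(v-K[1,2])/K[1,1]*D,D]; W=(C-t)@R
q=W-np.array([.4166,.0926,.069]); yt=(q[:,1]-.025*q[:,0])*1000; zt=(q[:,0]+.025*q[:,1])*1000; h=q[:,2]*1000
print("     ",*[f"{a:4d}" for a in range(-40,40,3)])
for h0 in range(0,90,3):
    r=[]
    for a in range(-40,40,3):
        m=(zt>=a)&(zt<a+3)&(h>=h0)&(h<h0+3)&(yt<25)
        r.append(f"{np.percentile(yt[m],85):4.0f}" if m.sum()>1 else "   .")
    print(f"h{h0:3d} ",*r)
```

```text
-40  -37  -34  -31  -28  -25  -22  -19  -16  -13  -10   -7   -4   -1    2    5    8   11   14   17   20   23   26   29   32   35   38
h  0     .    .    .    .    .    .    .    .    .    .    .    .    .    .    .    .    .    .    .    .    .    .    .    .    .    .    .
h  3     .    .    .    .    .    .    .    .    .    .    .   10   10   11   10   11    .    .    .    .    .    .    .    .    .    .    .
h  6     .    .    .    .    .    .    .    .    .    7    7   11   11   11   11   10    7    6    .    .    .    .    .    .    .    .    .
h  9     .    .    .    .    .    .    .    .    .    7    7   11   11   11   11   11    7    6    .    .    .    .    .    .    .    .    .
h 12     .    .    .    .    .    .    .    .    7    7    7   11   11   11   11   11    7    7    .    .    .    .    .    .    .    .    .
h 15     .    .    .    .    .    .    .    .    7    7    7   11   11   11   11   11    7    7    .    .    .    .    .    .    .    .    .
h 18     .    .    .    .    .    .    .    .    6    7    7   11   11   11   11   10    7    7    .    .    .    .    .
[... 2563 characters left out ...]
    11   11    .    .    .    .    8   16   17   17   17   17   10   10   14   17   17   17   17   16    .    .    .    .    .   11   11
h 78    11    .    .    .    .    9   10   17   17   17   17   17   11   11   11   17   17   17   17   16   10    9    .    .    .    .   11
h 81     .    .    .    .    .   10   11   17   17   17   17   16   11   11   11   17   17   17   17   17   10   10    .    .    .    .   11
h 84     .    .    .    .    .   11   11   17   17   17   17   17   11   11   11   17   17   17   17   17   11   11    .    .    .    .   12
h 87     .    .    .    .    .    .    .   17   17   17   17   17    .    .    .   17   17   17   17   17    .    .    .    .    .    .    .
```

The wrist depth explains the block. Finger-pivot bosses 40–48 mm above the tips stick out 13 mm, and the pads only 10.8 mm. The bosses meet the lid tab, whose front is at −70 mm, before the rocker turns. If I open the fingers by about 12 mm, the bosses straddle the 20 mm tab and the pads can still reach the 16 mm rocker. I'll back off and open them.

Emit:
{"method": "play_rows", "body": {
  "motion": [
    [1,[-0.02,-0.004,0],0],
    [1,[-0.03,-0.0055,0.003],0],
    [0.72,[-0.03,-0.0055,0.003],0],
    [0.72,[-0.03,-0.0055,0.003],0],
    [0.72,[-0.03,-0.0055,0.003],0]
  ]
}}

```text
time: 20.8
tool_pos: [0.5021, 0.1026, 0.0299]
tool_rot: [0.546, 0.45, 0.545, -0.449]
contact_force: [-0.4, 0.7, -0.2]
gripper_width: 0.14
```

```bash
cat > fing.py <<'E'
from h import *
import sys
np.set_printoptions(precision=4,suppress=True)
n=sys.argv[1]
s=state();tcp=s["tool_pos"];Rt=rot();print(s["time"],tcp,s["contact_force"],s["gripper_width"])
i=cams.camera_info("wrist");K=np.array(i["K"])
p,d=cams.grab_frame("wrist");cv2.imwrite(f"pics/{n}.png",p[:,:,::-1])
v,u=np.nonzero(d>0);W=pix2w("wrist",np.c_[u,v],d[v,u],i)
c,sn=np.cos(.185),np.sin(.185)
g=d[v,u]<.22
q=(W-tcp)@Rt*1000; yt,zt,h=q[:,1],q[:,2],-q[:,0]
print("     ",*[f"{a:3d}" for a in range(-39,40,3)])
for h0 in range(-12,60,3):
    r=[]
    for a in range(-39,40,3):
        m=g&(zt>=a)&(zt<a+3)&(h>=h0)&(h<h0+3)&(yt<20)&(yt>-15)
        r.append(f"{np.percentile(yt[m],85):3.0f}" if m.sum()>1 else "  .")
    print(f"h{h0:3d} ",*r)
# tab in centrifuge frame, in tool frame
m=(W[:,2]>.069)&(W[:,2]<.075)&(yt>18)
dx,dy=W[:,0]-.611,W[:,1]-.1225
X=(dx*c+dy*sn)*1000
k=m&(X<-64)&(X>-75)
if k.sum(): print("tab tool-lateral z",np.percentile(zt[k],2),np.percentile(zt[k],98),"y min",np.percentile(yt[k],2),k.sum())
E
python3 fing.py w13
```

```text
20.8 [0.5021 0.1026 0.0299] [-0.3786  0.7148 -0.2205] 0.1396316278311317
      -39 -36 -33 -30 -27 -24 -21 -18 -15 -12  -9  -6  -3   0   3   6   9  12  15  18  21  24  27  30  33  36  39
h-12    .   .   .   .   .   .   .   .   .   .   .   .   .   .   .   .   .   .   .   .   .   .   .   .   .   .   .
h -9    .   .   .   .   .   .   .   .   .   .   .   .   .   .   .   .   .   .   .   .   .   .   .   .   .   .   .
h -6    .   .   .   .   .   .   .   .   .   .   .   .   .   .   .   .   .   .   .   .   .   .   .   .   .   .   .
h -3    .   .   .   .   .   .   .   .   .   .   .   .   .   .   .   .   .   .   .   .   .   .   .   .   .   .   .
h  0    .   .   .   .   .   .   .   .   .   .   .   .   .   .   .   .   .   .   .   .   .   .   .   .   .   .   .
h  3    .   .   .   .   .   .   .   .   .  11  11  11   .   .   .  11  11  11   .   .   .   .   .   .   .   .   .
h  6    .   .   .   .   .   .   .   7   7  11  11  11   .   .   .  11  11  11   7   7   .   .   .   .   .   .   .
h  9    .   .   .   .   .   .   7   7   7  11  11  11   .   .   .  11  11  11   7   7   .   .   .   .   .   .   .
h
[... 1210 characters left out ...]
12  14  14  12   7   7   7   .  12   .   .
h 45   12  12  12  12   7   7  12  13  14  14  11   .   .   .   .   7  12  14  13  12   7   7  12  12  12  12   .
h 48   12  13  14  13  12   8  12  12  13  12  12   .   .   .   .  12  12  12  12  12   7   9  12  14  14  12  12
h 51   12  13  14  13  12   7  12  12  12  12  12   .   .   .   .  12  12  12  12  12   7  11  12  14  14  12  12
h 54   12  12  12  11   8   7  12  12  12  12  12   .   .   .   .  12  12  12  12  12   7   7  10  12  12  12  12
h 57   12  12  12  11   7   .  12  12  13  13  12   .   .   .   .  12  12  12  12  12   .   .  11  11  12  12  12
tab tool-lateral z -6.6659977648018565 12.405540582860654 y min 41.037892932540956 1287
```

View pics/w13.png

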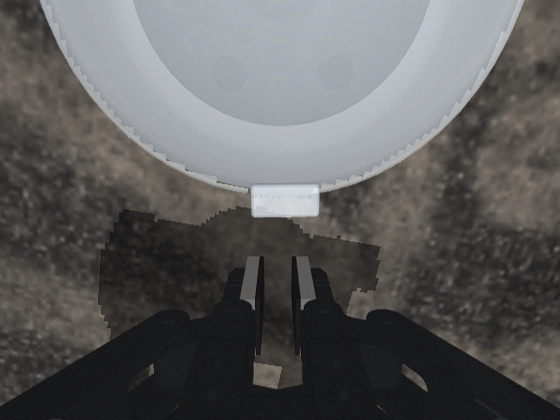

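With the fingers open 12 mm, the bosses start at ±11 mm and the tab spans −6.7 to +12.4 in the tool frame. I'll shift 2.9 mm to centre, lower to z 26.5 mm and advance.

Emit:
{"method": "play_rows", "body": {
  "motion": [
    [0.72,[0.002,-0.0025,-0.0035],0],
    [0.72,[0.01,-0.001,-0.0035],0],
    [0.72,[0.018,0.0007,-0.0035],0],
    [0.72,[0.024,0.0019,-0.0035],0],
    [0.72,[0.025,0.002,-0.0035],0]
  ]
}}

```text
time: 21.35
tool_pos: [0.5274, 0.1047, 0.0262]
tool_rot: [0.546, 0.45, 0.545, -0.45]
contact_force: [1.1, -0.1, -0.5]
gripper_width: 0.141
```

```bash
python3 fing.py w14 | grep -v "^h"; python3 -c "
from plant import state
s=state();print(s['tool_pos'],s['contact_force'],s['ft_torque'])"
```

```text
21.35 [0.5274 0.1047 0.0262] [ 1.083  -0.0609 -0.4542] 0.14076379329104147
      -39 -36 -33 -30 -27 -24 -21 -18 -15 -12  -9  -6  -3   0   3   6   9  12  15  18  21  24  27  30  33  36  39
tab tool-lateral z -9.455760606428397 9.495660343187215 y min 18.111302205735445 690
[0.52698199 0.10461435 0.02607613] [ 0.39328662  0.02299936 -0.28371987] [-0.01132309  0.06169794 -0.02534537]
```

View pics/w14.png

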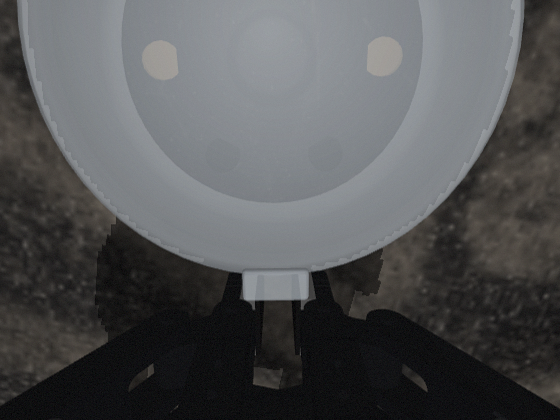

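Perfectly centred (±9.5). I'll advance slowly.

Emit:
{"method": "play_rows", "body": {
  "motion": [
    [0.72,[0.0005,0.0001,0],0],
    [0.72,[0.001,0.0002,0],0],
    [0.72,[0.0015,0.0003,0],0],
    [0.72,[0.0015,0.0003,0],0]
  ]
}}

```text
time: 21.8
tool_pos: [0.5276, 0.1048, 0.026]
tool_rot: [0.546, 0.45, 0.546, -0.45]
contact_force: [0.1, 1.1, 0.4]
gripper_width: 0.139
```

Emit:
{"method": "play_rows", "body": {
  "motion": [
    [0.72,[0.0005,0.0001,0],0],
    [0.72,[0.001,0.0002,0],0],
    [0.72,[0.001,0.0002,0],0]
  ]
}}

```text
time: 22.1
tool_pos: [0.5287, 0.105, 0.026]
tool_rot: [0.546, 0.45, 0.546, -0.45]
contact_force: [0.1, 0.5, -0.5]
gripper_width: 0.14
```

Emit:
{"method": "play_rows", "body": {
  "motion": [
    [0.72,[0.0005,0.0001,0],0],
    [0.72,[0.001,0.0002,0],0],
    [0.72,[0.001,0.0002,0],0]
  ]
}}

```text
time: 22.4
tool_pos: [0.5293, 0.1051, 0.0258]
tool_rot: [0.545, 0.449, 0.546, -0.45]
contact_force: [-1.4, 0.7, 0.8]
gripper_width: 0.138
```

Emit:
{"method": "play_rows", "body": {
  "motion": [
    [0.72,[0.0005,0.0001,0],0],
    [0.72,[0.001,0.0002,0],0],
    [0.72,[0.001,0.0002,0],0]
  ]
}}

```text
time: 22.7
tool_pos: [0.5297, 0.1053, 0.0258]
tool_rot: [0.545, 0.449, 0.546, -0.45]
contact_force: [-5.9, -1.0, 4.3]
gripper_width: 0.138
```

Emit:
{"method": "play_rows", "body": {
  "motion": [
    [0.72,[0.0005,0.0001,0],0],
    [0.72,[0.001,0.0002,0],0],
    [0.72,[0.001,0.0002,0],0]
  ]
}}

```text
time: 23.0
tool_pos: [0.5302, 0.1054, 0.026]
tool_rot: [0.545, 0.449, 0.547, -0.451]
contact_force: [-7.2, -2.0, 7.4]
gripper_width: 0.139
```

```bash
python3 -c "
from plant import state
s=state();print(s['tool_pos'],s['contact_force'],s['ft_torque'])"; python3 fing.py w15 | grep -v "^h"
```

```text
[0.53023639 0.10535006 0.02600286] [-7.20762975 -2.03016605  7.44982139] [-0.25992971  1.29943628  0.01075289]
23.0 [0.5302 0.1054 0.026 ] [-7.2076 -2.0302  7.4498] 0.1388884754726958
      -39 -36 -33 -30 -27 -24 -21 -18 -15 -12  -9  -6  -3   0   3   6   9  12  15  18  21  24  27  30  33  36  39
tab tool-lateral z -8.711993294058393 9.513548756169683 y min 18.00307353586886 73
```

View pics/w15.png

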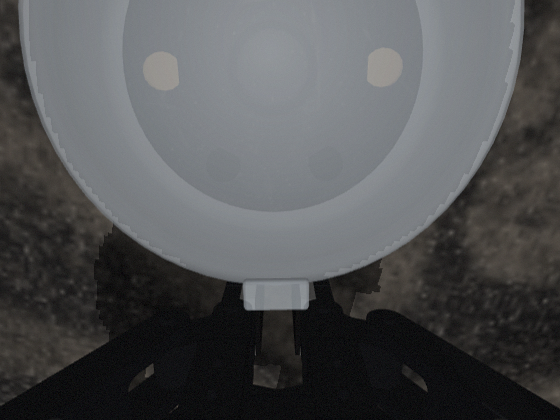

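The torque lever is now about 0.18 m (0.13 to 0.15 m before), so the contact is at the fingertips on the rocker. I'll continue.

Emit:
{"method": "play_rows", "body": {
  "motion": [
    [0.72,[0.0005,0.0001,0],0],
    [0.72,[0.001,0.0002,0],0],
    [0.72,[0.001,0.0002,0],0]
  ]
}}

```text
time: 23.35
tool_pos: [0.5303, 0.1054, 0.0259]
tool_rot: [0.544, 0.448, 0.547, -0.452]
contact_force: [-10.6, -3.2, 9.3]
gripper_width: 0.139
```

Emit:
{"method": "play_rows", "body": {
  "motion": [
    [0.72,[0.0005,0.0001,0],0],
    [0.72,[0.001,0.0002,0],0],
    [0.72,[0.001,0.0002,0],0]
  ]
}}

```text
time: 23.65
tool_pos: [0.5303, 0.1054, 0.0258]
tool_rot: [0.544, 0.447, 0.548, -0.452]
contact_force: [-15.7, -4.1, 13.7]
gripper_width: 0.143
```

```bash
python3 -c "
from plant import state
s=state();print(s['tool_pos'],s['contact_force'],s['ft_torque'])"
```

```text
[0.53033115 0.10541826 0.02582727] [-15.68435041  -4.13080234  13.74262853] [-0.4664002   2.28488481  0.09675447]
```

Emit:
{"method": "play_rows", "body": {
  "motion": [
    [0.72,[-0.02,-0.004,0],0],
    [0.72,[-0.05,-0.008,0.005],0],
    [0.72,[-0.09,-0.01,0.03],0.1],
    [0.72,[-0.115,-0.012,0.045],0.24],
    [0.72,[-0.115,-0.012,0.045],0.38]
  ]
}}

```text
time: 24.15
tool_pos: [0.4183, 0.0942, 0.0729]
tool_rot: [0.623, 0.338, 0.62, -0.336]
contact_force: [1.3, -0.5, -0.5]
gripper_width: 0.141
```

Emit:
{"method": "play_rows", "body": {
  "motion": [
    [0.72,[0,0,0],0.14],
    [0.72,[0,0,0],0.28],
    [0.72,[0,0,0],0.42],
    [0.72,[0,0,0],0.56],
    [0.72,[0,0,0],0.7]
  ]
}}

```text
time: 24.65
tool_pos: [0.4194, 0.0941, 0.0713]
tool_rot: [0.7, 0.104, 0.699, -0.103]
contact_force: [0.0, 0.1, 0.0]
gripper_width: 0.139
```

Emit:
{"method": "play_rows", "body": {
  "motion": [
    [0.72,[0,0,0],0.14],
    [0.72,[0,0,0],0.28],
    [0.72,[0,0,0],0.34],
    [0.72,[0,0,0],0.34]
  ]
}}

```text
time: 25.05
tool_pos: [0.4192, 0.0941, 0.0712]
tool_rot: [0.708, -0.014, 0.706, 0.014]
contact_force: [-0.8, 0.9, 0.3]
gripper_width: 0.142
```

```bash
python3 look.py w16
cat > prof.py <<'E'
import numpy as np,sys
f=np.load(sys.argv[1]+".npz");K,R,t,d,p=[f[k] for k in("K","R","t","d","p")]
c,s=np.cos(.185),np.sin(.185)
v,u=np.mgrid[0:420,0:560]; D=d
C=np.stack([(u-K[0,2])/K[0,0]*D,(v-K[1,2])/K[1,1]*D,D],-1); W=(C-t)@R
dx,dy=W[...,0]-.611,W[...,1]-.1225
X=(dx*c+dy*s)*1000;Y=(-dx*s+dy*c)*1000;Z=W[...,2]*1000
m=(abs(Y-1)<6)&(X<-65)&(X>-80)&(Z>15)&(Z<40)&(p.mean(-1)<60)
for z in range(17,36):
    k=m&(abs(Z-z-.5)<.75)
    if k.sum(): print(z+.5,k.sum(),np.median(X[k]).round(2))
k=m&(Z>20)&(Z<31.5);A=np.polyfit(Z[k],X[k],1);print("slope dx/dz",A,"(off -.14 -> ; run +.14)",k.sum())
for x0 in np.arange(-75,-67,1):
    k=m&(Z>31.8)&(X>=x0)&(X<x0+1)
    if k.sum(): print("top",x0,k.sum(),np.median(Z[k]).round(1))
b=(abs(Y)<25)&(abs(Y)>12)&(X<-50)&(X>-75)&(Z>25)&(Z<35);print("body X",np.median(X[b]) if b.any() else None, "Yext", )
E
python3 prof.py w11; echo; python3 prof.py w16
```

```text
25.05 [0.4192 0.0941 0.0712] [-0.8354  0.8962  0.3422]
cam [0.416  0.1676 0.2144] [ 0.0132 -0.2911 -0.9566]
495.4442737465947 216.5998462114069
rocker_upper [0.5401 0.1107 0.0318] 0.77
19.5 4 -71.69
20.5 19 -71.81
21.5 27 -72.1
22.5 38 -72.25
23.5 37 -72.29
24.5 31 -72.41
25.5 35 -72.45
26.5 30 -72.46
27.5 37 -72.74
28.5 34 -72.73
29.5 40 -72.74
30.5 38 -72.86
31.5 41 -72.88
32.5 98 -72.01
33.5 102 -71.55
34.5 20 -71.74
slope dx/dz [ -0.0836942  -70.05473081] (off -.14 -> ; run +.14) 253
top -74 22 32.7
top -73 47 32.9
top -72 48 33.3
top -71 31 33.2
top -70 9 32.7
top -68 1 36.9
body X -64.22740402769055 Yext

20.5 12 -72.83
21.5 28 -73.2
22.5 38 -73.22
23.5 40 -73.08
24.5 37 -72.95
25.5 35 -72.81
26.5 40 -72.67
27.5 47 -72.39
28.5 39 -72.35
29.5 38 -72.26
30.5 43 -72.09
31.5 42 -71.79
32.5 86 -71.02
33.5 112 -70.53
34.5 51 -70.56
35.5 4 -68.73
slope dx/dz [  0.11692312 -75.61016967] (off -.14 -> ; run +.14) 286
top -74 1 32.5
top -73 21 33.0
top -72 50 33.1
top -71 47 33.5
top -70 37 33.5
top -69 13 33.1
top -68 3 32.6
body X -64.25383620012397 Yext
```

View pics/w16.png

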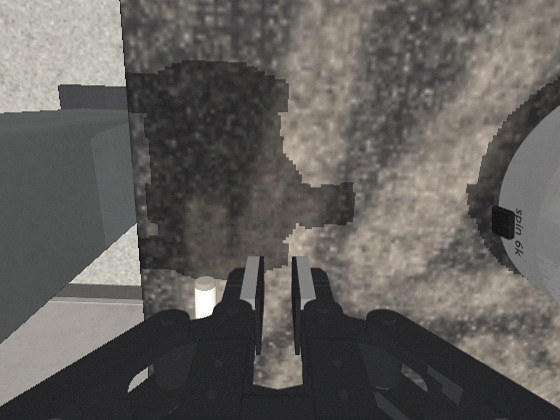

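View pics/w16c.png

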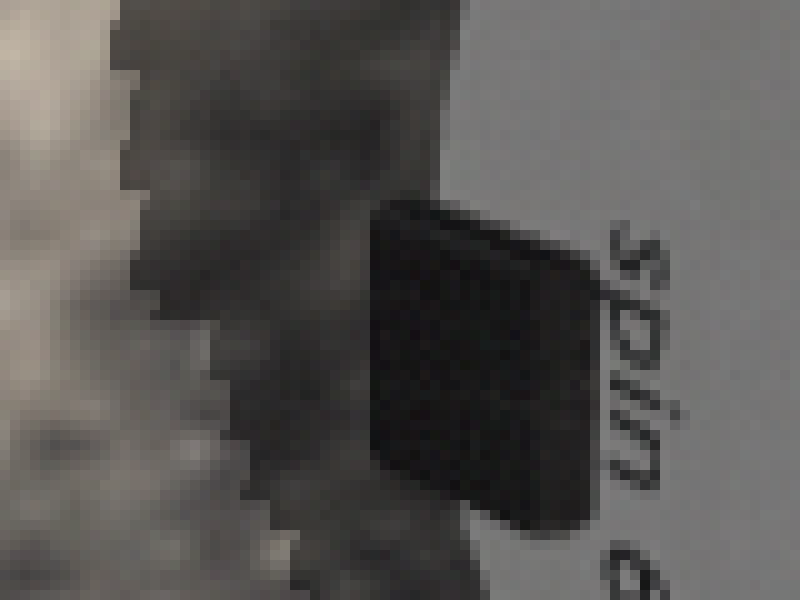

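The rocker has tilted over: the face slope went from −0.084 to +0.117. The change of 0.20 is less than the full 0.28, so it may not be fully in. The pads' lower edge was too close to the pivot. I'll press again higher, with the tips at z about 30 mm, and add a little upward command to cancel the downward friction.

Emit:
{"method": "play_rows", "body": {
  "motion": [
    [0.72,[0,0,0],-0.14],
    [0.72,[0,0,0],-0.28],
    [0.72,[0,0,0],-0.42],
    [0.72,[0,0,0],-0.56],
    [0.72,[0,0,0],-0.7]
  ]
}}

```text
time: 25.75
tool_pos: [0.4188, 0.094, 0.071]
tool_rot: [0.668, 0.231, 0.668, -0.231]
contact_force: [0.3, 1.2, 0.1]
gripper_width: 0.14
```

Emit:
{"method": "play_rows", "body": {
  "motion": [
    [0.72,[0,0,0],-0.14],
    [0.72,[0,0,0],-0.28],
    [0.72,[0.01,0,0],-0.42],
    [0.72,[0.04,0.004,-0.01],-0.56],
    [0.72,[0.07,0.006,-0.03],-0.72]
  ]
}}

```text
time: 26.25
tool_pos: [0.4913, 0.1003, 0.0425]
tool_rot: [0.548, 0.45, 0.545, -0.448]
contact_force: [0.1, -0.3, 1.4]
gripper_width: 0.141
```

Emit:
{"method": "play_rows", "body": {
  "motion": [
    [0.72,[0.015,0.001,-0.01],0],
    [0.72,[0.024,0.002,-0.011],0],
    [0.72,[0.024,0.002,-0.011],0],
    [0.72,[0.024,0.002,-0.011],0]
  ]
}}

```text
time: 26.65
tool_pos: [0.5126, 0.102, 0.0305]
tool_rot: [0.548, 0.447, 0.548, -0.447]
contact_force: [0.2, 0.9, 0.4]
gripper_width: 0.138
```

```bash
python3 fing.py w17 | grep -v "^h"; python3 -c "
from h import *
print(rot())"
```

```text
26.65 [0.5126 0.102  0.0305] [0.1942 0.9103 0.4325] 0.1383448540868113
      -39 -36 -33 -30 -27 -24 -21 -18 -15 -12  -9  -6  -3   0   3   6   9  12  15  18  21  24  27  30  33  36  39
tab tool-lateral z -8.868471736000739 10.071554104907163 y min 30.827736090399146 1146
[[ 6.03718873e-04  9.79705549e-01  2.00441196e-01]
 [ 4.97593238e-05  2.00441203e-01 -9.79705732e-01]
 [-9.99999817e-01  6.01440659e-04  7.22606514e-05]]
```

Emit:
{"method": "play_rows", "body": {
  "motion": [
    [0.72,[0.006,0.0006,-0.0005],0],
    [0.72,[0.012,0.0018,-0.0005],0],
    [0.72,[0.0155,0.0025,-0.0005],0],
    [0.72,[0.016,0.0026,-0.0005],0],
    [0.72,[0.016,0.0026,-0.0005],0]
  ]
}}

```text
time: 27.2
tool_pos: [0.5288, 0.1046, 0.0295]
tool_rot: [0.548, 0.447, 0.548, -0.447]
contact_force: [-0.5, -0.8, -0.8]
gripper_width: 0.145
```

Emit:
{"method": "play_rows", "body": {
  "motion": [
    [0.72,[0.0005,0.0001,0],0],
    [0.72,[0.001,0.0002,0],0],
    [0.72,[0.0015,0.0003,0],0],
    [0.72,[0.002,0.0004,0],0],
    [0.72,[0.002,0.0004,0],0]
  ]
}}

```text
time: 27.7
tool_pos: [0.5303, 0.1049, 0.0293]
tool_rot: [0.548, 0.447, 0.548, -0.447]
contact_force: [-0.9, -0.5, 0.9]
gripper_width: 0.142
```

Emit:
{"method": "play_rows", "body": {
  "motion": [
    [0.72,[0.0005,0.0001,0.0003],0],
    [0.72,[0.001,0.0002,0.0006],0],
    [0.72,[0.001,0.0002,0.0006],0]
  ]
}}

```text
time: 28.0
tool_pos: [0.5306, 0.105, 0.0294]
tool_rot: [0.547, 0.446, 0.548, -0.448]
contact_force: [-4.1, -0.5, 0.4]
gripper_width: 0.138
```

Emit:
{"method": "play_rows", "body": {
  "motion": [
    [0.72,[0.0005,0.0001,0.0004],0],
    [0.72,[0.001,0.0002,0.0008],0],
    [0.72,[0.001,0.0002,0.0008],0]
  ]
}}

```text
time: 28.3
tool_pos: [0.5307, 0.1051, 0.0295]
tool_rot: [0.547, 0.446, 0.549, -0.448]
contact_force: [-6.9, -2.7, -0.4]
gripper_width: 0.136
```

```bash
python3 -c "
from plant import state
s=state();print(s['tool_pos'],s['contact_force'],s['ft_torque'])"
```

```text
[0.53067014 0.10507842 0.02954035] [-6.89319717 -2.70056775 -0.35650149] [-0.30821207  0.99384767  0.03679134]
```

Emit:
{"method": "play_rows", "body": {
  "motion": [
    [0.72,[0.0005,0.0001,0.0005],0],
    [0.72,[0.001,0.0002,0.001],0],
    [0.72,[0.0015,0.0003,0.0014],0],
    [0.72,[0.0015,0.0003,0.0014],0]
  ]
}}

```text
time: 28.7
tool_pos: [0.5309, 0.1052, 0.0302]
tool_rot: [0.546, 0.445, 0.55, -0.449]
contact_force: [-7.3, -2.3, -1.4]
gripper_width: 0.139
```

```bash
python3 -c "
from plant import state
s=state();print(s['tool_pos'],s['contact_force'],s['ft_torque'])"
```

```text
[0.5309439  0.10519031 0.03016327] [-7.31519218 -2.30549557 -1.40909635] [-0.47254202  1.27997339  0.03589399]
```

Emit:
{"method": "play_rows", "body": {
  "motion": [
    [0.72,[-0.02,-0.004,0],0],
    [0.72,[-0.05,-0.008,0.005],0],
    [0.72,[-0.09,-0.01,0.03],0.1],
    [0.72,[-0.115,-0.011,0.04],0.24],
    [0.72,[-0.115,-0.011,0.04],0.38]
  ]
}}

```text
time: 29.2
tool_pos: [0.4191, 0.095, 0.0741]
tool_rot: [0.625, 0.335, 0.622, -0.333]
contact_force: [0.5, -0.4, -0.2]
gripper_width: 0.139
```

Emit:
{"method": "play_rows", "body": {
  "motion": [
    [0.72,[0,0,0],0.14],
    [0.72,[0,0,0],0.28],
    [0.72,[0,0,0],0.42],
    [0.72,[0,0,0],0.56],
    [0.72,[0,0,0],0.7]
  ]
}}

```text
time: 29.7
tool_pos: [0.4205, 0.0949, 0.0731]
tool_rot: [0.701, 0.1, 0.699, -0.099]
contact_force: [0.2, 0.1, 0.1]
gripper_width: 0.14
```

Emit:
{"method": "play_rows", "body": {
  "motion": [
    [0.72,[0,0,0],0.14],
    [0.72,[0,0,0],0.28],
    [0.72,[0,0,0],0.34],
    [0.72,[0,0,0],0.34]
  ]
}}

```text
time: 30.1
tool_pos: [0.4203, 0.0948, 0.073]
tool_rot: [0.708, -0.018, 0.706, 0.018]
contact_force: [-0.4, -0.9, 0.2]
gripper_width: 0.139
```

```bash
python3 look.py w18;python3 prof.py w18
```

```text
30.1 [0.4203 0.0948 0.073 ] [-0.381  -0.9092  0.1805]
cam [0.4161 0.1683 0.2162] [ 0.0176 -0.2907 -0.9566]
490.71112468314493 218.7243124508552
rocker_upper [0.5411 0.1107 0.031 ] 0.91
19.5 2 -72.29
20.5 5 -72.71
21.5 25 -73.11
22.5 44 -73.1
23.5 38 -72.89
24.5 30 -72.89
25.5 36 -72.78
26.5 41 -72.64
27.5 33 -72.56
28.5 41 -72.4
29.5 50 -72.27
30.5 41 -72.11
31.5 55 -71.9
32.5 81 -71.03
33.5 105 -70.47
34.5 41 -70.69
35.5 1 -72.0
slope dx/dz [  0.12326818 -75.78840774] (off -.14 -> ; run +.14) 274
top -73 18 32.5
top -72 55 33.1
top -71 40 33.6
top -70 32 33.3
top -69 17 33.1
body X -64.1617254662661 Yext
```

View pics/w18c.png

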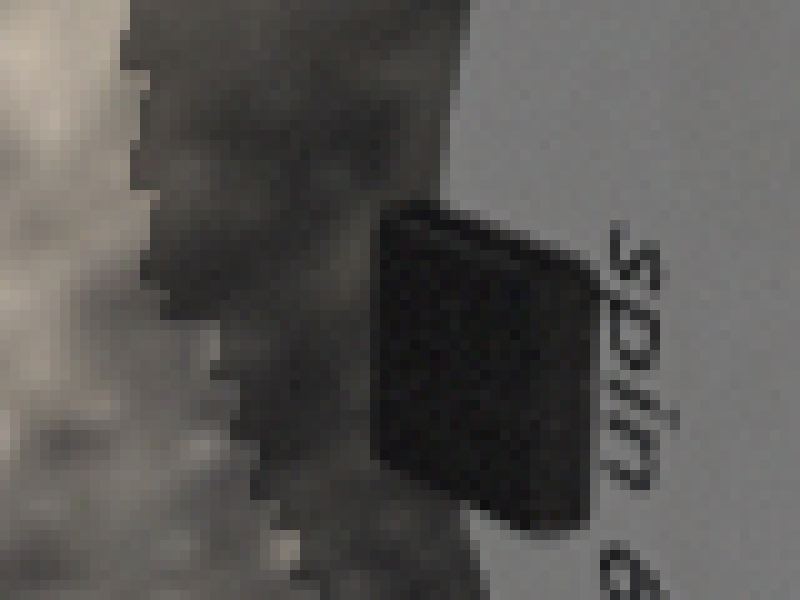

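The slope is +0.123 after a second, well-levered press to a hard stop, essentially unchanged, so the rocker is at its run end stop. I'll retreat up and do a final check of everything.

Emit:
{"method": "play_rows", "body": {
  "motion": [
    [0.72,[0,-0.01,0.05],0],
    [0.72,[0.02,-0.04,0.1],0],
    [0.72,[0.05,-0.07,0.14],0],
    [0.72,[0.08,-0.1,0.17],0],
    [0.72,[0.08,-0.1,0.17],0]
  ]
}}

```text
time: 30.8
tool_pos: [0.5023, -0.0076, 0.2466]
tool_rot: [0.709, -0.018, 0.704, 0.016]
contact_force: [-0.1, 0.7, 0.3]
gripper_width: 0.142
```

Run:
```python
from h import *
np.set_printoptions(precision=4,suppress=True)
for k in range(2):
    s=state();print(s["time"],s["tool_pos"],s["contact_force"])
    i=cams.camera_info("wrist");p,d=cams.grab_frame("wrist");cv2.imwrite(f"pics/f{k}.png",p[:,:,::-1])
v,u=np.nonzero(d>0);W=pix2w("wrist",np.c_[u,v],d[v,u],i);C=p[v,u].astype(int)
r=(C[:,0]>110)&(C[:,1]<0.5*C[:,0])&(W[:,2]>.03)&(W[:,2]<.06)&(abs(W[:,0]-.515)<.05)&(abs(W[:,1]+.095)<.04)
P=W[r];print("red",r.sum())
for y0 in np.arange(-.111,-.08,.004):
    q=P[(P[:,1]>=y0)&(P[:,1]<y0+.004)]
    if len(q): print(round(y0,3),len(q),q[:,2].mean())
for c in ["top","scene"]:
    cams.grab_frame(c)
    for t in ["mini_centrifuge","bench_strip","lid_tab","lid_top","marker_black","vial_rack","beaker_50","label_tape"]:
        for x in nets.landmark_of(c,t)[:1]: print(c,t,np.round(x["at"],3),round(x["score"],2))
```

```text
30.8 [ 0.5023 -0.0076  0.2466] [-0.0627  0.6864  0.2563]
30.85 [ 0.5036 -0.0086  0.2478] [-0.1303 -0.7132  1.5632]
red 206
-0.107 22 0.04650017375546919
-0.103 42 0.04541230676873564
-0.099 47 0.044026413376771566
-0.095 36 0.04274371575368573
-0.091 26 0.042895095788160906
-0.087 33 0.042938420580746636
top mini_centrifuge [ 0.612  0.121 -0.003] 0.9
top bench_strip [ 0.578 -0.09   0.001] 0.77
top lid_tab [0.548 0.109 0.068] 0.58
top lid_top [0.613 0.122 0.102] 0.95
top marker_black [0.615 0.122 0.097] 0.5
top vial_rack [0.573 0.352 0.004] 0.6
top beaker_50 [0.764 0.036 0.002] 0.48
top label_tape [ 0.62  -0.365  0.001] 0.93
scene mini_centrifuge [ 0.612  0.119 -0.   ] 0.88
scene bench_strip [ 0.574 -0.09   0.004] 0.91
scene lid_tab [0.548 0.101 0.072] 0.63
scene lid_top [0.612 0.123 0.101] 0.69
scene marker_black [ 0.372 -0.002 -0.004] 0.83
scene vial_rack [0.574 0.358 0.002] 0.94
scene beaker_50 [0.761 0.035 0.002] 0.69
scene label_tape [ 0.617 -0.369  0.001] 0.6
```

View pics/f0.png

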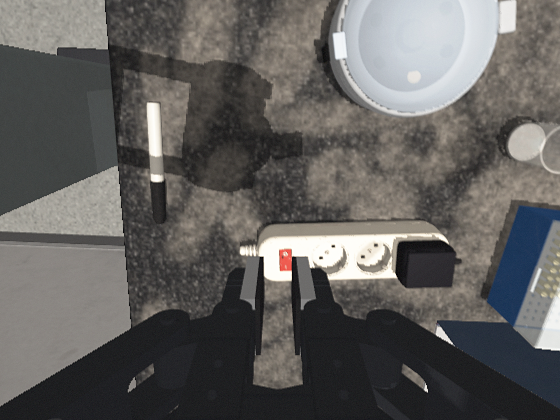

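View pics/f1.png

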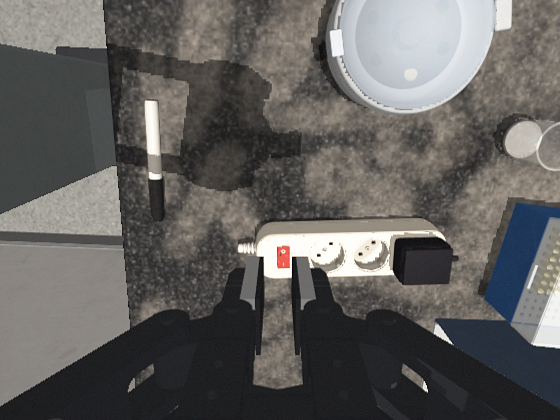

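Emit:
{"method": "play_rows", "body": {
  "motion": [
    [0.72,[0,0,0],0],
    [0.72,[0,0,0],0],
    [0.72,[0,0,0],0]
  ]
}}

```text
time: 32.1
tool_pos: [0.4992, -0.0053, 0.2422]
tool_rot: [0.707, -0.018, 0.707, 0.018]
contact_force: [0.0, 0.5, -0.3]
gripper_width: 0.14
```

```bash
python3 -c "
from plant import workorder,state
s=state();print(s['time'],s['contact_force']);print(workorder.job_done())"
```

```text
32.1 [ 0.02486438  0.50634742 -0.32550859]
the job is handed in; nothing more can be done
None
```

I switched the strip on, pushed the lid shut and pressed the centrifuge's rocker to run, in that order, and handed the job in at 32.1 s of the 61 s allowed. No verdict was reported.

**What my last checks showed:**
- **Strip switch:** on. The half that was raised is flush at 43 mm and the other half stands at about 47 mm, the mirror of how it started.
- **Lid:** shut. The tab reads 68–72 mm (72 mm when shut) and the crown about 101 mm (99 mm when shut), both within the networks' error.
- **Rocker:** tilted to the run side and not moved by a second press to a hard stop.
- **Centrifuge, strip and bystanders:** all within a few millimetres of where they started, which is within measurement error. The top camera's last result for the marker was a false hit on the centrifuge; the scene camera put it where it was.
- **Arm:** clear of everything, with no contact force beyond noise.

**Problems and doubts:**
- **First two rocker presses failed:** the finger-pivot bosses hit the lid tab before the rocker turned. Opening the fingers about 12 mm let the bosses straddle the tab, and the third and fourth presses reached the rocker.
- **Rocker angle:** depth gives a slope of about 0.12 rad against the nominal 0.14. Before it flipped it read 0.084 on the off side. I put both gaps down to depth noise and to a small movement from the failed first press, but I could not confirm that directly.
- **Rotor:** I never saw the rotor turn, so "running" rests on the rocker's position alone.

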